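# Load the lens cases and start the UV disinfecting unit

### The job

Take the black occluder paddle out of the white UV unit and lay it flat on the green mat, handle and disc both over the mat, and put every contact lens case, caps up and flat on its floor, into the aluminium tray while the tray is still on the plywood loading board. Then slide the tray by its blue tab over the step onto the unit's deck until it is fully home against the stop, without tipping it or lifting it clear of the surfaces; only then turn the timer clockwise to the green mark (the fourth click from the red mark) and finally press the blue start button all the way down. Leave the tray, cases, paddle and timer like that, and the bottles and other things on the table undisturbed.

Things in the scene. Friction and masses are not known exactly. Their poses are not given: they have to be found in the camera images.
- unit: White UV disinfecting unit, fixed. Origin: centre of the underside of its deck, on the table. Local x: direction in which the tray slides in; z up. Deck 210 x 210 mm, top at z = 16 mm, from x = -105 mm (open entry edge) to the face of the stop at +100 mm (46 mm high). Behind the stop a control box, x = 110 to 220, y = -120 to +120 mm, top at z = 60 mm, carries timer and start button.
- deck_entry (a point): Middle of the deck's entry edge, at (-105, 0, 16) mm in the unit's frame, same axes as the unit. Two grey guides (tops at z = 32 mm) leave a channel 166 mm wide (y = -83 to +83) from x = -55 mm of the unit on; they flare out by about 15 mm a side towards the entry.
- board: Plywood loading board, fixed, 230 (x) x 180 x 10 mm, before the unit's entry, about in line with it (up to 10 mm sideways and 0.04 rad off). Origin: centre of its underside; x towards the unit. Its top is 6 mm lower than the deck; a gap of about 6 to 16 mm separates them.
- tray: Loose aluminium tray, 0.3 to 0.5 kg, 190 (x) x 150 x 17 mm, starting on the board up to 0.2 rad askew. Origin: centre of its underside (tab not counted). +x is the front, towards the unit. Floor 4 mm thick, flat inside from x = -91 to +75 mm, y = -71 to +71; side and back walls 12 mm high. When home its origin is at x = +5 mm, y about 0, z = 16 mm in the unit's frame.
- tray_nose (a point): Front tip of the tray, at (95, 0, 12) mm in the tray's frame. The front 20 mm slope up like a sled nose (31 degrees, underside from z = 0 at x = 75 to z = 12 at x = 95 mm), so that, pushed straight, it rides up the 6 mm step by itself.
- tray_tab (a point): Middle of the part to grip of the tray's blue upright tab, at (-113, 0, 45) mm in the tray's frame. The tab is a plate 10 mm thick (tray's y), 36 mm long (x = -131 to -95), from z = 4 to z = 60 mm.
- case0: Contact lens case, loose, 35 to 70 g: two round capped wells side by side (one cap blue, one green, white bottoms), 65 (x) x 32 (y) x 26 mm high. Origin: centre of the underside; x along its length. Starts on the table right of the board. Two to four of the four cases are present (None from the start: absent).
- case1: Contact lens case, loose, 35 to 70 g: two round capped wells side by side (one cap blue, one green, white bottoms), 65 (x) x 32 (y) x 26 mm high. Origin: centre of the underside; x along its length. Starts on the table right of the board. Two to four of the four cases are present (None from the start: absent).
- case2: Contact lens case, loose, 35 to 70 g: two round capped wells side by side (one cap blue, one green, white bottoms), 65 (x) x 32 (y) x 26 mm high. Origin: centre of the underside; x along its length. Starts on the table right of the board. Two to four of the four cases are present (None from the start: absent).
- case3: Contact lens case, loose, 35 to 70 g: two round capped wells side by side (one cap blue, one green, white bottoms), 65 (x) x 32 (y) x 26 mm high. Origin: centre of the underside; x along its length. Starts on the table right of the board. Two to four of the four cases are present (None from the start: absent).
- paddle: Black occluder paddle, loose, 80 g, starting on the unit's deck: a handle 90 (x) x 18 x 18 mm with a disc 56 mm across and 10 mm thick at its +x end. Origin: centre of the underside of the handle; centre of mass about 15 mm towards the disc.
- paddle_disc (a point): Centre of the underside of the paddle's disc, 70 mm from the paddle's origin along its +x.
- mat: Green mat, fixed on the table, 260 (x) x 100 (y) x 3 mm. Origin: centre of its underside. Both paddle origin and disc centre must lie over it.
- timer_grip (a point): On the timer's axis, at the height to grip: 28 mm above the control box's top (88 mm above the table), at (165, 55) mm in the unit's frame. The grip is a black bar 50 mm long, 14 mm wide, 28 mm high (top at z = 98 mm) on a disc 56 mm across. The point's x axis is the bar's pointer end (white line on top).
- timer (a joint): Timer angle, rad: 0 at the red mark (pointer along the unit's +x), grows clockwise seen from above, a click every 30 degrees (0.524 rad), turns from -0.15 to 3.3. A sprung detent pulls it into the nearest click (up to about 0.1 N m), so a soft grip must be turned a little further than the dial goes. The green mark is the fourth click, 2.094 rad. It starts at the red mark or the next click.
- start_top (a point): Centre of the top of the blue start button, 32 mm across, on the control box at (165, -60) mm in the unit's frame. Pressed straight down.
- start (a joint): Start button travel, m: 0 up, 0.006 fully down (about 5 N); springs back.
- drops: Bystander: small dropper bottle, 60 mm high, 30 mm across, standing near the right of the robot. Leave alone.
- penlight: Bystander: steel penlight, 120 mm long, 16 mm thick, lying beyond the cases to the right. Leave alone.
- saline: Bystander: green bottle 75 mm high, 56 mm across, far right. Leave alone.
- jar: Bystander: jar 80 mm high, 70 mm across, far left. Leave alone.
- pot: Bystander: white cup 90 mm high, 80 mm across, far left. Leave alone.
- trial_lens: Bystander: red-rimmed trial lens, 44 mm across with a short stub, 8 mm thick, between unit and far edge. Leave alone.
Mind the look-alikes: they are no part of the job. What is shaped like the case3 but yellow is not meant. What is shaped like the case1 but orange is not meant.

How it is judged (in metres and radians):
On the way, in this order (a step that is already met when the one before it is completed fails the run):
1. the paddle lies on the mat and all cases stand in the tray, which is still on the board (x of paddle in the frame of mat between -0.13 and 0.13 m and y of paddle in the frame of mat between -0.05 and 0.05 m and x of paddle_disc in the frame of mat between -0.13 and 0.13 m and y of paddle_disc in the frame of mat between -0.05 and 0.05 m and z of paddle in the frame of mat below 0.012 m and angle between each of paddle, case0, case1, case2, case3's own z axis and vertical below 0.2 rad and x of case0 in the frame of tray between -0.09 and 0.085 m and y of case0 in the frame of tray between -0.072 and 0.072 m and z of case0 in the frame of tray between -0.002 and 0.011 m and x of case1 in the frame of tray between -0.09 and 0.085 m and y of case1 in the frame of tray between -0.072 and 0.072 m and z of case1 in the frame of tray between -0.002 and 0.011 m and x of case2 in the frame of tray between -0.09 and 0.085 m and y of case2 in the frame of tray between -0.072 and 0.072 m and z of case2 in the frame of tray between -0.002 and 0.011 m and x of case3 in the frame of tray between -0.09 and 0.085 m and y of case3 in the frame of tray between -0.072 and 0.072 m and z of case3 in the frame of tray between -0.002 and 0.011 m and x of tray in the frame of unit below -0.12 m), for 0.2 s.
2. the tray is slid fully home on the deck (x of tray in the frame of unit above -0.003 m and y of tray in the frame of unit between -0.014 and 0.014 m and z of tray in the frame of unit between 0.012 and 0.021 m and angle between the x axis of tray and the x axis of unit, either way round below 0.12 rad), for 0.2 s.
3. the timer stands at the green mark (value of joint timer between 1.964 and 2.224 rad), for 0.3 s.
4. the start button is pressed down (value of joint start above 0.0042 m), for 0.02 s.
At the end, for the whole second after the job is handed in: Tray home on the deck (within 8 mm of the stop, within 0.12 rad of square, resting on the deck), every case flat on the tray's floor, caps up; paddle flat on the mat with handle centre and disc centre over it; timer within 0.13 rad of the fourth click; all at rest (all of step 2 and all of step 3 and x of paddle in the frame of mat between -0.13 and 0.13 m and y of paddle in the frame of mat between -0.05 and 0.05 m and x of paddle_disc in the frame of mat between -0.13 and 0.13 m and y of paddle_disc in the frame of mat between -0.05 and 0.05 m and z of paddle in the frame of mat below 0.012 m and angle between each of paddle, case0, case1, case2, case3's own z axis and vertical below 0.2 rad and x of case0 in the frame of tray between -0.09 and 0.085 m and y of case0 in the frame of tray between -0.072 and 0.072 m and z of case0 in the frame of tray between -0.002 and 0.011 m and x of case1 in the frame of tray between -0.09 and 0.085 m and y of case1 in the frame of tray between -0.072 and 0.072 m and z of case1 in the frame of tray between -0.002 and 0.011 m and x of case2 in the frame of tray between -0.09 and 0.085 m and y of case2 in the frame of tray between -0.072 and 0.072 m and z of case2 in the frame of tray between -0.002 and 0.011 m and x of case3 in the frame of tray between -0.09 and 0.085 m and y of case3 in the frame of tray between -0.072 and 0.072 m and z of case3 in the frame of tray between -0.002 and 0.011 m and linear speed of each of tray, paddle, case0, case1, case2, case3 below 0.02 m/s); the robot touches nothing.
It fails at once if the tray is lifted clear: its underside rises more than 45 mm above the table (the deck is at 16 mm) (height (world z) of tray above 0.045 m).
It fails at once if the tray is tipped more than 0.25 rad (angle between tray's own z axis and vertical above 0.25 rad).
It fails at once if a bystander is moved more than 50 mm (distance of any of drops, penlight, saline, jar, pot, trial_lens from where it was at the start of the episode above 0.05 m).
Of case0, case1, case2, case3 only 2 to 4 are there at a start; the rules pass over those that are not, and their reading is None.
At some moment in a run one of case0, case1, case2, case3, paddle may be knocked a few centimetres aside while the robot is not near it.
Once in a run the grip may slacken for a moment while it holds something.
It also fails if it takes over 210 s, if anything falls off the work surface, if the arm or the gripper's body presses on something with over 40 N, if the wrist force passes 120 N, or if a joint passes its speed limit or range.

### The arm

A 7-joint arm with a two-finger parallel gripper is mounted at the origin on the work surface. World frame = base frame: x ahead of the robot, y to its left, z up, the work surface at z = 0. Lengths are in m, angles in degrees, forces in N, time in s.
With the tool pointing down it reaches from about 0.425 to 0.875 m from the base axis. Payload 4.7 kg.
Tool frame: the origin (TCP) lies midway between the tips of the shut fingers; the grasp point (between the pads) lies 19 mm behind it; z points along the fingers, y is the line along which they close (so a half turn about z gives the same grasp; the last joint's range is limited). The gripper opens to 87 mm and grips with 3 to 60 N. Pads are 19 mm wide; open, the fingers measure 117 mm over their backs; the gripper's body (75 mm by 190 mm) begins 51 mm behind the grasp point.
Start: joints at [-69.036, 18.392, -4.016, 83.108, 1.295, 78.541, -3.26], TCP at [0.224, 0.61, 0.183] pointing down, gripper open.
Joint ranges: [-163.93, 163.93], [-17.29, 119.83], [-79.2, 71.16], [3.27, 140.29], [-89.18, 269.18], [5.43, 117.66], [-154.24, 154.24]. Speed limits (degrees/s): [147.25, 147.25, 180, 180, 180, 180, 180].

### API

Orientations are given as [roll, pitch, yaw] about the fixed x, y, z axes, in that order (R = Rz(yaw) Ry(pitch) Rx(roll)).
In Python, from cell import env, viewer, boxes_of, masks_of gives the robot as it stands. The module is installed in compiled form; this text tells all that it offers.
- The arm moves only by the tool apply_moves, never from a script. Its argument "moves" is a list of rows, each a list of 7 numbers: the shift along the tool's x, y, z scaled (see below), then the turn, a rotation vector about the tool's x, y, z scaled (see below), then the opening, from 0 (shut) to 1 (fully open). A call has 1 to 20 rows; each row is the pose to reach, as a shift and turn from the pose commanded when the call began, along the tool's axes at that moment; what a row does not reach only later rows make up. The controller multiplies each number of a shift by 0.2 m and each number of a turn by 1.5 rad. A row lasts 1/10 s, in which the tool goes at most 50 mm and 8.59 degrees, less where a joint would pass 70% of its speed; a pose out of reach is approached as far as the arm can. A call with a number of a shift or a turn outside -1 to 1 is refused whole. A call with a gripper value outside its range is refused whole. The fingers move at their own pace and stop on an object; "grip_force" is the grip in N (left out, the last holds). Time passes only in rows, so rows that repeat a pose let the fingers close. It gives the time, the measured TCP pose, the force, the opening and the grip force at its end, in the units of the state.
- env.get_obs(): the state, without advancing time (a new reading comes with each control period).
- viewer.read_camera(name): name is "scene" or "top"; returns the picture (480x640x3 uint8, red, green, blue); there is no depth.
- viewer.get_calibration(name): a dict with "fov_y" (degrees; the focal length in pixels is half the picture's height over the tangent of half this angle, whatever the lens; pixels are square), "cx", "cy" (the principal point, pixels), "position" and "orientation" of the camera in the world. Camera axes: x right, y up, looking along -z (the intrinsics and any distortion apply to the point x, -y, -z); pixel columns grow to the right and rows downward; lengths in m; the calibration is good to about 2 mm. A picture is of the moment at which its call begins. get_calibration takes no time and is no camera call.
- env.sign_off(): hands the job in; it is judged then, once.
Trained networks look in the newest picture that a camera, given by its name, has taken for a name from the list of things; names that differ only in an ending like _2 or _b are one class to them, and where a whole thing is asked for, a point or a joint stands for the part that bears it (a point fixed in the world has none). Each returns a list of dicts, best first, with "conf" (0 to 1); they miss things now and then, are a little off and sometimes report something else, mostly with a low value. They report only what shows in the picture. A call takes as long as a camera call. They do not tell look-alikes from the thing itself.
- boxes_of(camera, target): "location" ([column, row] in pixels, amid what is visible of it).
- masks_of(camera, target): "pixels" (480x640 bool, what is visible of it) and "location" ([column, row] in pixels, amid what is visible of it).
The state is a dict: "time_s": time; "qpos": joint angles; "joint_velocities": joint speeds; "effort": joint torques, N m; "tool_pos": TCP position; "tool_rot": TCP orientation; "force": force on the tool from outside, world axes, zero at the start; "wrist_torque": the same for the moment, N m; "grip_width": finger opening in m; "grasp_force": force on a finger pad.
Only numpy, scipy, OpenCV 4.12 (cv2) and the standard library are available. Lean on these libraries where they do the work, as an engineer would, in place of code of your own. Each camera call takes 0.05 s, during which the arm holds its last target. There are 200 camera calls.

## Working session

There is one attempt and no reset: what is moved stays moved. The work goes in short steps, Python scripts to look and compute and a tool call to move; the robot and the scene stay as the last step left them, time stands still between calls to the robot, and variables do not carry over. Pictures are saved under pics/ and viewed, at most 14 in all, crops included, and the job is handed in when it is done.

Besides the shell and the picture viewer there is one more tool, called after "Call:" as name(argument=value, ...), one argument or row to a line, values as JSON. apply_moves: Moves the arm, as the interface text tells. Shifts and turns lie within -1 to 1; 1 stands for 0.2 m of shift or 1.5 rad of turn. Its arguments: {"type":"object","properties":{"moves":{"type":"array","items":{"type":"array","items":{"type":"number","minimum":-1,"maximum":1}}},"grip_force":{"type":"number"}},"required":["moves"]}

```bash
mkdir -p pics; python3 - <<'E'
from cell import env, viewer, boxes_of, masks_of
import cv2
print(env.get_obs())
for c in ("scene","top"):
    im=viewer.read_camera(c); cv2.imwrite(f"pics/{c}0.png",im[:,:,::-1]); print(c,viewer.get_calibration(c))
E
```

```text
{'time_s': 0.0, 'qpos': array([-69.03476903,  18.43832157,  -4.01686933,  83.17366491,
         1.29580741,  78.54124291,  -3.25875201]), 'joint_velocities': array([-0.0953268 ,  0.01314196,  0.0111927 , -0.03283218,  0.00667386,
        0.01819884, -0.09088098]), 'effort': array([-1.50081774e-03, -4.91278553e+01, -4.04913062e-01, -3.12542081e+01,
       -6.42033597e-02,  4.34854743e-02,  1.65929691e-04]), 'tool_pos': array([0.22381857, 0.60958818, 0.18198098]), 'tool_rot': array([-1.79892064e+02,  6.09919627e-03,  1.59847176e+02]), 'force': array([0.54240251, 0.58018713, 0.21786461]), 'wrist_torque': array([ 0.00344557,  0.00666661, -0.02398832]), 'grasp_force': 0.0, 'grip_width': 0.08698912527967183}
scene {'fov_y': 42.661565733152656, 'cx': 315.38829100561776, 'cy': 239.5830813949567, 'position': array([ 1.32828301, -0.43671474,  0.90668514]), 'orientation': array([46.17514633,  1.02180235, 62.86866578])}
top {'fov_y': 49.78793196506937, 'cx': 315.85388312097285, 'cy': 250.3505256154814, 'position': array([ 0.43497188, -0.07952929,  1.25809676]), 'orientation': array([  4.96961597,   0.36465562, -90.02131448])}
```

View pics/top0.png

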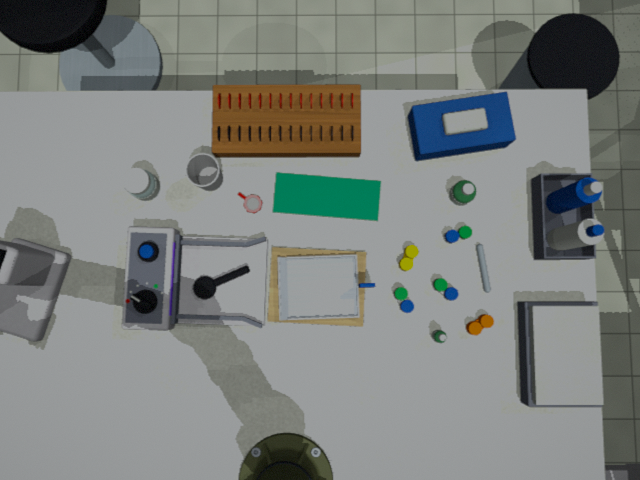

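View pics/scene0.png

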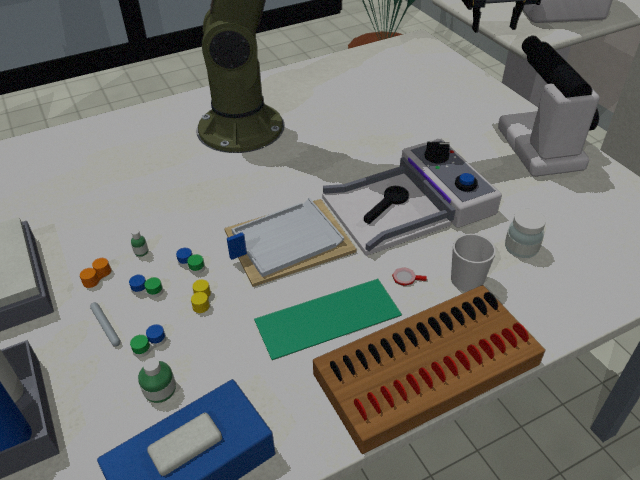

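Both views agree: three real cases (top view about (403,300), (446,289), (458,234)), with yellow (409,257) and orange (480,325) decoys. The paddle is on the deck with its disc at (204,287) and handle end at (248,268). The tray's tab is at (367,285) and the mat at (327,197).

```bash
cat > h.py <<'E'
from cell import env, viewer, boxes_of, masks_of
import numpy as np, cv2
from scipy.spatial.transform import Rotation as R
from scipy.optimize import minimize
CAL={c:viewer.get_calibration(c) for c in("top","scene")}
def cam(c):
    k=CAL[c]; return k,240/np.tan(np.radians(k["fov_y"]/2)),R.from_euler("xyz",k["orientation"],degrees=True).as_matrix()
def proj(c,P):
    k,f,M=cam(c); q=(np.atleast_2d(P)-k["position"])@M
    return np.c_[k["cx"]+f*q[:,0]/-q[:,2], k["cy"]-f*q[:,1]/-q[:,2]]
def unproj(c,uv,z):
    k,f,M=cam(c); d=M@np.array([(uv[0]-k["cx"])/f,-(uv[1]-k["cy"])/f,-1])
    return k["position"]+d*(z-k["position"][2])/d[2]
def box(x0,x1,y0,y1,z0,z1): return np.array([[x,y,z] for x in(x0,x1) for y in(y0,y1) for z in(z0,z1)])/1000
def cyl(x,y,r,z0,z1):
    t=np.linspace(0,2*np.pi,25)[:-1]; return np.array([[x+r*np.cos(a),y+r*np.sin(a),z] for a in t for z in(z0,z1)])/1000
CASE=[cyl(-16.5,0,16,0,26),cyl(16.5,0,16,0,26)]
PADDLE=[box(-45,45,-9,9,0,18),cyl(70,0,28,0,10)]
MAT=[box(-130,130,-50,50,0,3)]
TRAY=[np.r_[box(-95,75,-75,75,0,16),box(94,95,-75,75,12,17)],box(-131,-95,-5,5,4,60)]
UNIT=[box(-105,105,-105,105,0,16),box(100,110,-105,105,0,46),box(110,220,-120,120,0,60),cyl(165,55,28,60,70),box(140,190,48,62,60,98)]
def place(parts,p,z):
    c,s=np.cos(p[2]),np.sin(p[2]); M=np.array([[c,-s,0],[s,c,0],[0,0,1]])
    return [q@M.T+[p[0],p[1],z] for q in parts]
def sil(c,parts,p,z):
    im=np.zeros((480,640),np.uint8)
    for q in place(parts,p,z):
        h=cv2.convexHull(proj(c,q).astype(np.float32))
        m=np.zeros_like(im); cv2.fillConvexPoly(m,np.round(h*16).astype(np.int32),255,cv2.LINE_AA,4); im=np.maximum(im,m)
    return im/255.
def fit(parts,masks,p0,z):
    """masks: {cam: bool mask}; returns pose, IoU cost"""
    def cost(p):
        t=0
        for c,m in masks.items():
            s=sil(c,parts,p,z); t+=1-np.minimum(s,m).sum()/np.maximum(s,m).sum()
        return t/len(masks)
    best=None
    for dy in np.radians([0,-20,20]):
        S=np.array(p0)+[[0,0,dy],[.01,0,dy],[0,.01,dy],[0,0,dy+.12]]
        r=minimize(cost,S[0],method="Nelder-Mead",options=dict(initial_simplex=S,xatol=2e-4,fatol=1e-4))
        if best is None or r.fun<best.fun: best=r
    return best.x,best.fun
def guess(c,m,z):
    """pose from a mask: centroid and main axis on plane z"""
    v,u=np.nonzero(m); P=np.array([unproj(c,(a,b),z)[:2] for a,b in zip(u[::3],v[::3])])
    w,V=np.linalg.eigh(np.cov(P.T)); a=V[:,-1]; return [*P.mean(0),np.arctan2(a[1],a[0])]
E
python3 - <<'E'
from h import *
D={}
for c in("top","scene"):
    viewer.read_camera(c)
    for n in("case0","paddle","mat","tray","unit"):
        D[c,n]=masks_of(c,n)
        print(c,n,[(np.round(d["location"]).astype(int).tolist(),round(d["conf"],2),int(d["pixels"].sum())) for d in D[c,n]])
    for n in("timer_grip","start_top","tray_tab","paddle_disc","board"):
        print(c,n,[(np.round(d["location"],1).tolist(),round(d["conf"],2)) for d in boxes_of(c,n)][:2])
import pickle; pickle.dump(D,open("d0.pkl","wb"))
E
```

```text
top case0 [([406, 301], 0.9, 340), ([455, 236], 0.78, 333), ([444, 287], 0.71, 357), ([482, 326], 0.62, 355), ([411, 257], 0.6, 260), ([483, 266], 0.31, 313)]
top paddle [([208, 282], 0.78, 731)]
top mat [([329, 195], 0.8, 4290)]
top tray [([318, 289], 0.78, 5129)]
top unit [([187, 280], 0.95, 12572)]
top timer_grip [([141.5, 299.1], 0.83), ([185.1, 278.3], 0.29)]
top start_top [([148.4, 252.1], 0.42)]
top tray_tab [([317.0, 286.8], 0.67), ([145.2, 252.0], 0.59)]
top paddle_disc [([208.3, 283.7], 0.98)]
top board [([309.9, 256.5], 0.94)]
scene case0 [([188, 262], 0.89, 481), ([144, 284], 0.87, 584), ([95, 276], 0.8, 615), ([198, 294], 0.73, 513), ([150, 342], 0.64, 687)]
scene paddle [([388, 202], 0.59, 631), ([439, 152], 0.25, 452)]
scene mat [([326, 318], 0.82, 5872)]
scene tray [([190, 261], 0.66, 484), ([284, 239], 0.61, 5074), ([472, 261], 0.33, 1931)]
scene unit [([418, 199], 0.63, 11063), ([526, 235], 0.62, 1551), ([283, 237], 0.34, 5166)]
scene timer_grip [([438.5, 152.9], 0.84), ([156.5, 378.5], 0.69)]
scene start_top [([466.7, 181.3], 0.62), ([386.7, 199.6], 0.4)]
scene tray_tab [([463.6, 179.4], 0.65), ([283.0, 238.3], 0.58)]
scene paddle_disc [([387.6, 201.5], 0.82)]
scene board [([312.2, 257.6], 0.56), ([417.4, 197.7], 0.25)]
```

```bash
cat > f0.py <<'E'
from h import *
import pickle
D=pickle.load(open("d0.pkl","rb"))
def near(c,n,uv): return min(D[c,n],key=lambda d:np.hypot(*(np.array(d["location"])-uv)))["pixels"]
jobs=[("A","case0",CASE,(405,300),(188,262),.0,None),("B","case0",CASE,(446,288),(144,284),0,None),("C","case0",CASE,(458,235),(150,342),0,None),
("paddle","paddle",PADDLE,(208,282),(388,202),.016,114),("mat","mat",MAT,(329,195),(326,318),0,None),("tray","tray",TRAY,(318,289),(284,239),.010,88),("unit","unit",UNIT,(187,280),(418,199),0,88)]
for k,n,parts,a,b,z,yaw in jobs:
    m={"top":near("top",n,a),"scene":near("scene",n,b)}
    if n=="unit": m={c:cv2.morphologyEx(v.astype(np.uint8),cv2.MORPH_CLOSE,np.ones((9,9))) for c,v in m.items()}
    g=guess("top",m["top"],z+.01)
    if yaw: g[2]=np.radians(yaw)
    o=[]
    for mm in (m,{"top":m["top"]},{"scene":m["scene"]}):
        p,f=fit(parts,mm,g,z); o.append((np.round(p[:2],4).tolist(),round(np.degrees(p[2]),1),round(f,3)))
    print(k,o)
E
python3 f0.py
python3 - <<'E'
from h import *
print("timer",unproj("top",(141.5,299.1),.08),unproj("scene",(438.5,152.9),.085),"start",unproj("top",(148.4,252.1),.07),unproj("scene",(466.7,181.3),.07),"disc",unproj("top",(204,287),.026))
E
```

```text
A [([0.4249, -0.2796], np.float64(-158.4), np.float64(0.156)), ([0.4246, -0.2794], np.float64(-156.6), np.float64(0.143)), ([0.4259, -0.2797], np.float64(-159.1), np.float64(0.161))]
B [([0.4505, -0.379], np.float64(48.5), np.float64(0.126)), ([0.4502, -0.3792], np.float64(49.1), np.float64(0.125)), ([0.4507, -0.3787], np.float64(47.0), np.float64(0.124))]
C [([0.5818, -0.4126], np.float64(110.9), np.float64(0.157)), ([0.5815, -0.4131], np.float64(108.8), np.float64(0.147)), ([0.5829, -0.4127], np.float64(115.1), np.float64(0.155))]
paddle [([0.483, 0.1322], np.float64(114.6), np.float64(0.191)), ([0.4827, 0.1308], np.float64(113.8), np.float64(0.142)), ([0.4836, 0.1338], np.float64(117.0), np.float64(0.224))]
mat [([0.6782, -0.0962], np.float64(85.1), np.float64(0.045)), ([0.6785, -0.0966], np.float64(84.9), np.float64(0.042)), ([0.6783, -0.0956], np.float64(85.0), np.float64(0.048))]
tray [([0.4548, -0.0751], np.float64(92.3), np.float64(0.065)), ([0.4551, -0.0758], np.float64(92.4), np.float64(0.046)), ([0.4544, -0.0737], np.float64(92.6), np.float64(0.083))]
unit [([0.4694, 0.1548], np.float64(87.8), np.float64(0.071)), ([0.4706, 0.154], np.float64(88.3), np.float64(0.062)), ([0.4684, 0.157], np.float64(88.4), np.float64(0.078))]
timer [0.42656628 0.32425827 0.08      ] [0.43982984 0.31338885 0.085     ] start [0.53458825 0.31483524 0.07      ] [0.53820001 0.31979999 0.07      ] disc [0.45480441 0.19452325 0.026     ]
```

```bash
cat > plan.py <<'E'
import json
from h import *
def plan(wps,start=None):
    """wps: (x,y,z,yaw_deg,open[,extra rows]); prints rows for apply_moves"""
    if start is None:
        o=env.get_obs(); start=(*o["tool_pos"],o["tool_rot"][2])
        print("now",np.round(start,4),"tilt",np.round(o["tool_rot"][:2],2),"q",np.round(o["qpos"],0),"w",round(o["grip_width"],4),"F",np.round(o["force"],1),"t",o["time_s"])
        R0=R.from_euler("xyz",o["tool_rot"],degrees=True)
    else: R0=R.from_euler("xyz",[180,0,start[3]],degrees=True)
    cur=np.array(start,float); base=cur.copy(); Rb=R0; calls=[[]]; n=0
    def rel(p): 
        d=Rb.inv().apply(p[:3]-base[:3])/.2; t=(Rb.inv()*R.from_euler("xyz",[180,0,p[3]],degrees=True)).as_rotvec()/1.5
        return np.r_[d,t]
    for w in wps:
        tgt=np.array(w[:4],float); dy=(tgt[3]-cur[3]+180)%360-180; tgt[3]=cur[3]+dy
        k=max(1,int(np.ceil(max(np.abs(tgt[:3]-cur[:3]).max()/.138,abs(dy)/80))))
        for p in np.linspace(cur,tgt,k+1)[1:]:
            rows=int(np.ceil(max(np.linalg.norm(p[:3]-cur[:3])/.045,abs(p[3]-cur[3])/8)))+(w[5] if len(w)>5 else 1)*(k==1 or p is not None and np.allclose(p,tgt))
            if np.abs(rel(p)).max()>1 or n+rows>20:
                base=cur.copy(); Rb=R.from_euler("xyz",[180,0,base[3]],degrees=True); calls.append([]); n=0
            calls[-1].append(([round(v,3)+0. for v in rel(p)]+[w[4]],rows)); n+=rows; cur=p
    for c in calls:
        print("CALL"); [print(json.dumps(r),"x",k) for r,k in c]
E
python3 - <<'E'
from plan import *
plan([(.478,.143,.12,114.3,1,2),(.478,.143,.020,114.3,1,3),(.478,.143,.020,114.3,0,6)])
E
```

```text
now [  0.224    0.6102   0.1831 159.8411] tilt [180.   0.] q [-69.  18.  -4.  83.   1.  79.  -3.] w 0.087 F [1.  0.4 0.5] t 1.2
CALL
[-0.499, -0.439, 0.079, 0.0, 0.0, 0.132, 1] x 3
[-0.999, -0.878, 0.158, 0.0, 0.0, 0.265, 1] x 3
CALL
[-0.63, -0.211, 0.079, 0.0, 0.0, 0.132, 1] x 3
CALL
[-0.66, -0.083, 0.079, 0.0, 0.0, 0.132, 1] x 5
[-0.66, -0.083, 0.579, 0.0, 0.0, 0.132, 1] x 6
[-0.66, -0.083, 0.579, 0.0, 0.0, 0.132, 0] x 6
```

Call:
apply_moves(
  moves=[
    [-0.499,-0.439,0,0,0,0.132,1],
    [-0.499,-0.439,0,0,0,0.132,1],
    [-0.499,-0.439,0,0,0,0.132,1],
    [-0.999,-0.878,0,0,0,0.265,1],
    [-0.999,-0.878,0,0,0,0.265,1],
    [-0.999,-0.878,0,0,0,0.265,1],
    [-0.999,-0.878,0,0,0,0.265,1],
  ],
)

```text
time_s: 1.9
tool_pos: [0.355, 0.3714, 0.1837]
tool_rot: [180.0, 0.1, 136.6]
force: [0.3, -0.1, -0.7]
grip_width: 0.0867
grasp_force: 0.0
```

```bash
python3 - <<'E'
from plan import *
plan([(.478,.143,.12,114.3,1,3),(.478,.143,.020,114.3,1,3),(.478,.143,.020,114.3,0,6)])
E
```

```text
now [  0.355    0.3714   0.1837 136.5512] tilt [1.7996e+02 1.1000e-01] q [-56.   2.   7. 102.  -0.  76.  -3.] w 0.0867 F [ 0.3 -0.1 -0.7] t 1.9
CALL
[-0.616, -0.203, 0.16, 0.001, 0.001, 0.129, 1] x 3
CALL
[-0.644, -0.08, 0.159, 0.0, 0.0, 0.129, 1] x 6
[-0.644, -0.08, 0.659, 0.0, 0.0, 0.129, 1] x 6
[-0.644, -0.08, 0.659, 0.0, 0.0, 0.129, 0] x 6
```

Call:
apply_moves(
  moves=[
    [-0.616,-0.203,0.16,0,0,0.129,1],
    [-0.616,-0.203,0.16,0,0,0.129,1],
    [-0.616,-0.203,0.16,0,0,0.129,1],
    [-0.616,-0.203,0.16,0,0,0.129,1],
  ],
)

```text
time_s: 2.3
tool_pos: [0.4155, 0.2581, 0.1501]
tool_rot: [-179.9, 0.1, 125.6]
force: [0.4, -0.1, -0.3]
grip_width: 0.0873
grasp_force: 0.0
```

Call:
apply_moves(
  moves=[
    [-0.644,-0.08,0.16,0,0,0.129,1],
    [-0.644,-0.08,0.16,0,0,0.129,1],
    [-0.644,-0.08,0.16,0,0,0.129,1],
    [-0.644,-0.08,0.16,0,0,0.129,1],
    [-0.644,-0.08,0.16,0,0,0.129,1],
    [-0.644,-0.08,0.16,0,0,0.129,1],
  ],
)

```text
time_s: 2.9
tool_pos: [0.4759, 0.1517, 0.1194]
tool_rot: [180.0, -0.1, 115.1]
force: [-0.4, 0.8, 0.5]
grip_width: 0.0871
grasp_force: 0.0
```

```bash
python3 - <<'E'
from plan import *
plan([(.478,.143,.020,114.3,1,3),(.478,.143,.020,114.3,0,6)])
for c in("top","scene"):
    im=viewer.read_camera(c)
    ms=masks_of(c,"paddle"); print(c,[(np.round(d["location"]),round(d["conf"],2),d["pixels"].sum()) for d in ms])
    cv2.imwrite(f"pics/{c}1.png",im[:,:,::-1])
E
```

```text
now [  0.4759   0.1517   0.1194 115.0784] tilt [ 1.7996e+02 -5.0000e-02] q [-41.   2.  21. 110.  -1.  68.   5.] w 0.0871 F [-0.4  0.8  0.5] t 2.9
CALL
[-0.044, -0.009, 0.497, 0.0, -0.001, 0.009, 1] x 6
[-0.044, -0.009, 0.497, 0.0, -0.001, 0.009, 0] x 6
top [(array([236., 275.]), 0.72, np.int64(200))]
scene [(array([386., 202.]), 0.55, np.int64(671))]
```

Call:
apply_moves(
  moves=[
    [-0.044,-0.009,0,0,0,0.009,1],
    [-0.044,-0.009,0.2,0,0,0.009,1],
    [-0.044,-0.009,0.35,0,0,0.009,1],
    [-0.044,-0.009,0.497,0,0,0.009,1],
    [-0.044,-0.009,0.497,0,0,0.009,1],
    [-0.044,-0.009,0.497,0,0,0.009,1],
    [-0.044,-0.009,0.497,0,0,0.009,0],
    [-0.044,-0.009,0.497,0,0,0.009,0],
    [-0.044,-0.009,0.497,0,0,0.009,0],
    [-0.044,-0.009,0.497,0,0,0.009,0],
    [-0.044,-0.009,0.497,0,0,0.009,0],
    [-0.044,-0.009,0.497,0,0,0.009,0],
    [-0.044,-0.009,0.497,0,0,0.009,0],
  ],
  grip_force=30,
)

```text
time_s: 4.4
tool_pos: [0.4784, 0.1406, 0.0197]
tool_rot: [180.0, -0.0, 114.1]
force: [0.6, -0.5, 0.4]
grip_width: 0.0391
grasp_force: 0.0
```

```bash
python3 - <<'E'
from plan import *
u=np.array([np.cos(np.radians(85)),np.sin(np.radians(85))]); g=np.array([.6785,-.096])+u*(-.026+.012)
print(g)
plan([(.478,.143,.11,114.3,0,2),(*g,.11,85,0,4),(*g,.009,85,0,4)])
E
```

```text
[ 0.67727982 -0.10994673]
now [4.784000e-01 1.406000e-01 1.970000e-02 1.141273e+02] tilt [180.  -0.] q [-40.   9.  22. 116.  -4.  56.   8.] w 0.0391 F [ 0.6 -0.5  0.4] t 4.4
CALL
[0.012, 0.003, -0.452, 0.0, 0.0, -0.002, 0] x 5
[-0.769, 0.199, -0.452, 0.0, 0.0, 0.168, 0] x 4
CALL
[-0.707, 0.385, 0.0, 0.0, 0.0, 0.17, 0] x 8
[-0.707, 0.385, 0.505, 0.0, 0.0, 0.17, 0] x 7
```

Call:
apply_moves(
  moves=[
    [0,0,0,0,0,0,0],
    [0,0,0,0,0,0,0],
    [0,0,0,0,0,0,0],
    [0,0,0,0,0,0,0],
    [0,0,0,0,0,0,0],
    [0,0,0,0,0,0,0],
    [0,0,-0.2,0,0,0,0],
    [0,0,-0.45,0,0,0,0],
    [0,0,-0.45,0,0,0,0],
    [0,0,-0.45,0,0,0,0],
    [0,0,-0.45,0,0,0,0],
  ],
)

```text
time_s: 5.5
tool_pos: [0.4776, 0.1403, 0.1087]
tool_rot: [-179.9, -0.0, 114.1]
force: [0.0, 0.8, -0.2]
grip_width: 0.0006
grasp_force: 0.0
```

```bash
python3 - <<'E'
from plan import *
g=(.6773,-.110)
plan([(*g,.11,85,0,4),(*g,.009,85,0,4)])
E
```

```text
now [4.776000e-01 1.403000e-01 1.087000e-01 1.141242e+02] tilt [-1.7991e+02 -1.0000e-02] q [-41.   3.  22. 111.  -1.  67.   6.] w 0.0006 F [ 0.   0.8 -0.2] t 5.5
CALL
[-0.775, 0.2, -0.004, -0.001, 0.0, 0.169, 0] x 4
CALL
[-0.7, 0.388, -0.003, 0.0, 0.0, 0.169, 0] x 8
[-0.7, 0.388, 0.502, 0.0, 0.0, 0.169, 0] x 7
```

```bash
python3 - <<'E'
from plan import *
a=viewer.read_camera("top"); b=viewer.read_camera("scene")
x=cv2.resize(a[220:345,110:290],None,fx=3,fy=3); y=cv2.resize(b[100:260,310:510],None,fx=2.5,fy=2.5)
cv2.imwrite("pics/c2.png",cv2.vconcat([x[:,:500],cv2.resize(y,(500,400))])[:775,:,::-1][:600*2:1])
im=cv2.hconcat([cv2.resize(x,(400,300)),cv2.resize(y,(400,300))]); cv2.imwrite("pics/c3.png",im[:,:,::-1])
E
```

```text
(no output)
```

View pics/c3.png

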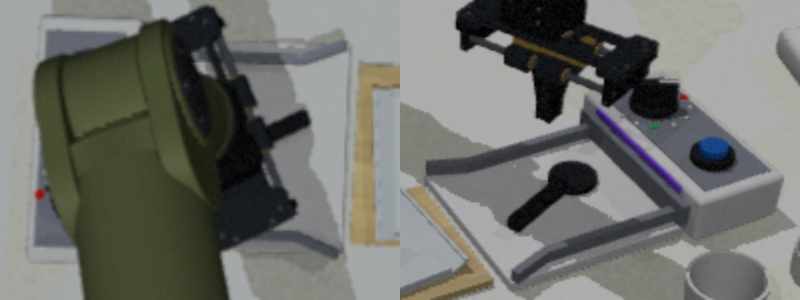

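```bash
python3 - <<'E'
from plan import *
print(proj("scene",[.4776,.1403,.1087]),proj("scene",[.483,.132,.016]))
for c in ["scene"]:
    ms=masks_of(c,"paddle"); m=min(ms,key=lambda d:np.hypot(*(d["location"]-np.array([386,202]))))["pixels"]
    p,f=fit(PADDLE,{c:m},[.483,.132,2.0],.016); print(p,np.degrees(p[2]),f)
    v,u=np.nonzero(m); print(u.min(),u.max(),v.min(),v.max()); 
    S=sil(c,PADDLE,[.483,.132,2.0],.016)>.5; v,u=np.nonzero(S); print(u.min(),u.max(),v.min(),v.max())
    im=viewer.read_camera(c)
    d=(im.max(2)<60).astype(np.uint8); n,l,s,ce=cv2.connectedComponentsWithStats(d[170:250,340:420]); print(s,ce)
E
```

```text
[[382.14669289 176.33355439]] [[377.77147852 212.36521238]]
[0.48340351 0.13249854 2.010035  ] 115.16652193795132 0.12053331302389991
364 408 186 223
362 408 185 225
[[   0    0   80   80 5364]
 [  32    0   48   18  183]
 [  76    0    1    1    1]
 [  52    6    1    1    1]
 [  13   10   20    8   49]
 [  20   12    2    1    2]
 [   5   15    7    6   20]
 [   3   17    1    1    1]
 [  24   16   45   38  640]
 [  75   53    5    5   15]
 [  48   55   26   11   60]
 [  29   65   17   15   56]
 [  47   67    1    1    1]
 [  26   76    2    4    7]] [[37.77852349 41.24328859]
 [62.33333333  5.95081967]
 [76.          0.        ]
 [52.          6.        ]
 [22.16326531 13.46938776]
 [20.5        12.        ]
 [ 7.95       17.65      ]
 [ 3.         17.        ]
 [47.2171875  31.73125   ]
 [77.13333333 55.2       ]
 [61.15       60.53333333]
 [36.67857143 72.25      ]
 [47.         67.        ]
 [26.57142857 77.28571429]]
```

```bash
python3 - <<'E'
from plan import *
im=viewer.read_camera("scene").copy()
x=cv2.resize(im[85:235,310:510],None,fx=4,fy=4,interpolation=cv2.INTER_CUBIC)
o=env.get_obs()
for P,col in(([0,0,0],(255,0,0)),([0,0,-.019],(0,255,0)),([0,0,-.07],(255,255,0))):
    q=(proj("scene",R.from_euler("xyz",o["tool_rot"],degrees=True).apply(P)+o["tool_pos"])[0]-[310,85])*4
    cv2.circle(x,tuple(int(v) for v in q),4,col,-1)
cv2.imwrite("pics/c4.png",x[:,:,::-1])
E
```

```text
(no output)
```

View pics/c4.png

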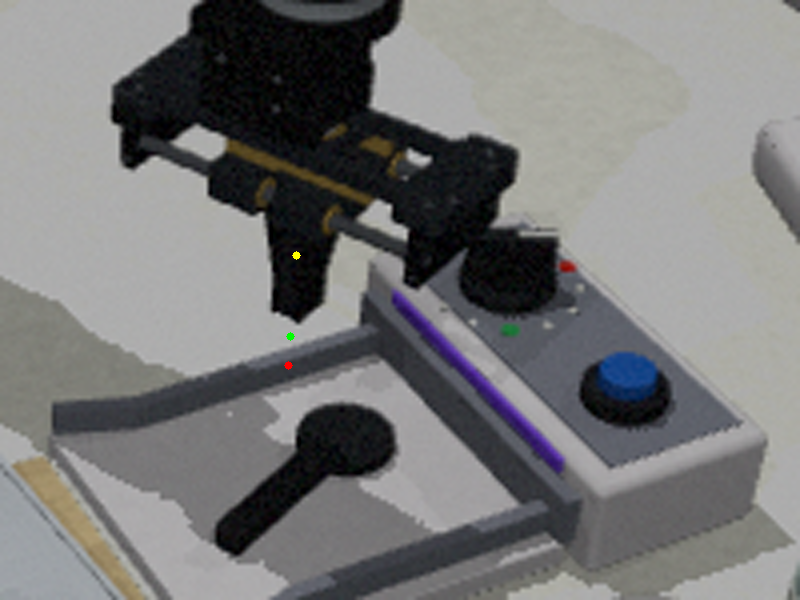

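```bash
python3 - <<'E'
from plan import *
im=viewer.read_camera("top").copy(); x0,y0=150,210
x=cv2.resize(im[y0:y0+120,x0:x0+160],None,fx=5,fy=5,interpolation=cv2.INTER_CUBIC)
o=env.get_obs(); Rt=R.from_euler("xyz",o["tool_rot"],degrees=True)
for P,col in(([0,0,0],(255,0,0)),([0,.095,-.08],(255,255,0)),([0,-.095,-.08],(255,255,0)),([0,0,-.08],(0,255,0)),([0,0,-.11],(0,255,255)),):
    q=(proj("top",Rt.apply(P)+o["tool_pos"])[0]-[x0,y0])*5
    cv2.circle(x,tuple(int(v) for v in q),5,col,-1)
cv2.imwrite("pics/c5.png",x[:,:,::-1])
E
```

```text
(no output)
```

View pics/c5.png

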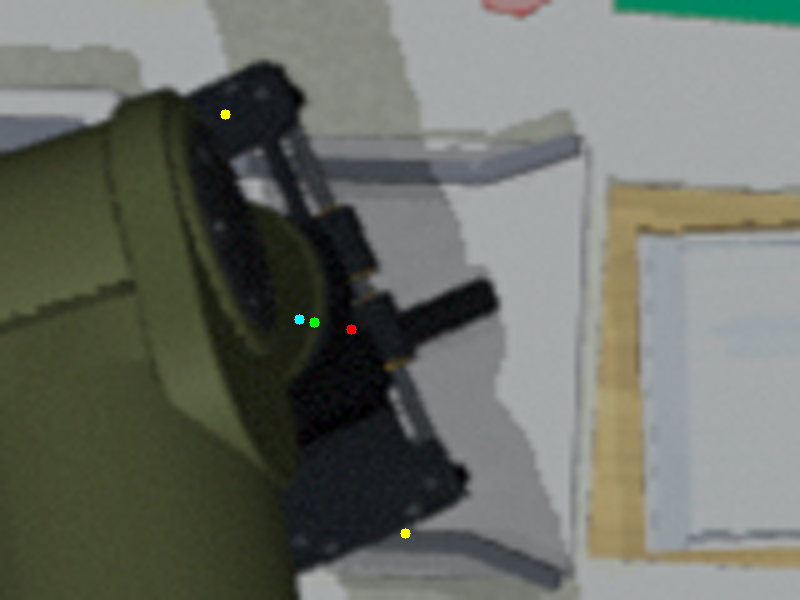

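```bash
python3 - <<'E'
from plan import *
for z in (.12,.13,.135,.14,.145,.15): print(z,proj("scene",[.4776,.1403,z])[0])
plan([(.478,.143,.109,115,1,2),(.478,.143,.012,115,1,3),(.478,.143,.002,115,1,3)])
E
```

```text
0.12 [382.45817894 172.03031061]
0.13 [382.73702551 168.17798791]
0.135 [382.87759001 166.23606041]
0.14 [383.01892365 164.28350712]
0.145 [383.16103276 162.32024058]
0.15 [383.30392373 160.34617239]
now [4.779000e-01 1.403000e-01 1.088000e-01 1.141212e+02] tilt [-1.7991e+02  1.0000e-02] q [-41.   3.  22. 111.  -1.  67.   6.] w 0.0003 F [-0.3  0.3  0.8] t 5.8
CALL
[0.012, 0.006, -0.001, -0.001, 0.0, -0.01, 1] x 3
[0.012, 0.007, 0.484, -0.001, 0.0, -0.01, 1] x 6
[0.012, 0.007, 0.534, -0.001, 0.0, -0.01, 1] x 4
```

Call:
apply_moves(
  moves=[
    [0.012,0.006,0,0,0,-0.01,1],
    [0.012,0.006,0,0,0,-0.01,1],
    [0.012,0.006,0,0,0,-0.01,1],
    [0.012,0.006,0,0,0,-0.01,1],
    [0.012,0.006,0,0,0,-0.01,1],
    [0.012,0.006,0,0,0,-0.01,1],
    [0.012,0.006,0,0,0,-0.01,1],
    [0.012,0.006,0.2,0,0,-0.01,1],
    [0.012,0.006,0.35,0,0,-0.01,1],
    [0.012,0.006,0.44,0,0,-0.01,1],
    [0.012,0.006,0.52,0,0,-0.01,1],
    [0.012,0.006,0.52,0,0,-0.01,1],
    [0.012,0.006,0.57,0,0,-0.01,1],
    [0.012,0.006,0.57,0,0,-0.01,1],
    [0.012,0.006,0.57,0,0,-0.01,1],
  ],
)

```text
time_s: 7.3
tool_pos: [0.4789, 0.1434, -0.0039]
tool_rot: [180.0, -0.0, 115.0]
force: [-0.3, 0.6, 0.2]
grip_width: 0.0868
grasp_force: 0.0
```

Call:
apply_moves(
  moves=[
    [0,0,0.02,0,0,0,1],
    [0,0,0.02,0,0,0,1],
  ],
)

```text
time_s: 7.5
tool_pos: [0.4786, 0.1433, -0.0083]
tool_rot: [180.0, -0.0, 115.0]
force: [0.4, -0.1, -0.3]
grip_width: 0.0872
grasp_force: 0.0
```

Call:
apply_moves(
  moves=[
    [0,0,0.01,0,0,0,1],
    [0,0,0.01,0,0,0,0],
    [0,0,0.01,0,0,0,0],
    [0,0,0.01,0,0,0,0],
    [0,0,0.01,0,0,0,0],
    [0,0,0.01,0,0,0,0],
    [0,0,0.01,0,0,0,0],
    [0,0,0.01,0,0,0,0],
    [0,0,0.01,0,0,0,0],
    [0,0,0.01,0,0,0,0],
    [0,0,0.01,0,0,0,0],
    [0,0,0.01,0,0,0,0],
    [0,0,0.01,0,0,0,0],
    [0,0,0.01,0,0,0,0],
  ],
)

```text
time_s: 8.9
tool_pos: [0.4784, 0.1431, -0.0104]
tool_rot: [-180.0, -0.0, 115.0]
force: [-1.4, -0.5, 0.4]
grip_width: 0.0174
grasp_force: 30.0
```

```bash
python3 - <<'E'
from plan import *
g=(.6773,-.110)
plan([(.478,.143,.085,115,0,2),(*g,.085,85.7,0,4),(*g,.0,85.7,0,4)])
E
```

```text
now [ 4.78400e-01  1.43100e-01 -1.04000e-02  1.14984e+02] tilt [-179.99   -0.  ] q [-40.  11.  22. 117.  -5.  53.  10.] w 0.0174 F [-1.4 -0.5  0.4] t 8.9
CALL
[0.0, -0.002, -0.477, 0.0, 0.0, 0.0, 0] x 5
[-0.783, 0.182, -0.477, 0.0, 0.0, 0.17, 0] x 4
CALL
[-0.712, 0.377, 0.0, 0.0, 0.0, 0.17, 0] x 8
[-0.712, 0.377, 0.425, 0.0, 0.0, 0.17, 0] x 6
```

Call:
apply_moves(
  moves=[
    [0,0,-0.2,0,0,0,0],
    [0,0,-0.48,0,0,0,0],
    [0,0,-0.48,0,0,0,0],
    [0,0,-0.48,0,0,0,0],
    [-0.4,0.09,-0.48,0,0,0.085,0],
    [-0.4,0.09,-0.48,0,0,0.085,0],
    [-0.783,0.182,-0.48,0,0,0.17,0],
    [-0.783,0.182,-0.48,0,0,0.17,0],
    [-0.783,0.182,-0.48,0,0,0.17,0],
    [-0.783,0.182,-0.48,0,0,0.17,0],
  ],
)

```text
time_s: 9.9
tool_pos: [0.5762, 0.0161, 0.0835]
tool_rot: [-179.8, -0.0, 100.3]
force: [-0.3, 0.9, -1.4]
grip_width: 0.0172
grasp_force: 30.0
```

Call:
apply_moves(
  moves=[
    [-0.35,0.19,0,0,0,0.085,0],
    [-0.35,0.19,0,0,0,0.085,0],
    [-0.712,0.377,0,0,0,0.17,0],
    [-0.712,0.377,0,0,0,0.17,0],
    [-0.712,0.377,0,0,0,0.17,0],
    [-0.712,0.377,0,0,0,0.17,0],
    [-0.712,0.377,0,0,0,0.17,0],
    [-0.712,0.377,0,0,0,0.17,0],
  ],
)

```text
time_s: 10.7
tool_pos: [0.677, -0.1071, 0.0854]
tool_rot: [-180.0, -0.1, 85.9]
force: [-0.2, 0.3, -1.1]
grip_width: 0.0168
grasp_force: 30.0
```

```bash
python3 - <<'E'
from plan import *
g=(.6773,-.110)
im=viewer.read_camera("scene"); cv2.imwrite("pics/s6.png",im[:,:,::-1])
print([(np.round(d["location"]),round(d["conf"],2)) for d in boxes_of("scene","paddle")],proj("scene",[.675,-.12,.1]))
plan([(*g,.0,85.7,0,4),(*g,-.0215,85.7,0,3)])
E
```

```text
[(array([308., 279.]), 0.72), (array([266., 243.]), 0.3)] [[314.44279686 284.724941  ]]
now [ 6.77200e-01 -1.08000e-01  8.58000e-02  8.58818e+01] tilt [-1.8e+02 -7.0e-02] q [-18.  29.  34.  85. -16.  71.  14.] w 0.0173 F [-0.9  0.4 -1. ] t 10.8
CALL
[-0.01, 0.001, 0.429, 0.0, -0.001, 0.002, 0] x 6
[-0.011, 0.001, 0.536, 0.0, -0.001, 0.002, 0] x 4
```

Call:
apply_moves(
  moves=[
    [-0.01,0,0.2,0,0,0,0],
    [-0.01,0,0.4,0,0,0,0],
    [-0.01,0,0.46,0,0,0,0],
    [-0.01,0,0.5,0,0,0,0],
    [-0.01,0,0.52,0,0,0,0],
    [-0.01,0,0.536,0,0,0,0],
    [-0.01,0,0.54,0,0,0,0],
    [-0.01,0,0.54,0,0,0,0],
  ],
)

```text
time_s: 11.6
tool_pos: [0.6781, -0.112, -0.0213]
tool_rot: [179.9, -0.0, 85.8]
force: [-0.3, -0.8, -0.4]
grip_width: 0.0176
grasp_force: 30.0
```

Call:
apply_moves(
  moves=[
    [0,0,0,0,0,0,0.8],
    [0,0,0,0,0,0,0.8],
    [0,0,0,0,0,0,0.8],
    [0,0,0,0,0,0,0.8],
    [0,0,0,0,0,0,1],
    [0,0,0,0,0,0,1],
    [0,0,-0.2,0,0,0,1],
    [0,0,-0.5,0,0,0,1],
    [0,0,-0.5,0,0,0,1],
    [0,0,-0.5,0,0,0,1],
    [0,0,-0.5,0,0,0,1],
  ],
)

```text
time_s: 12.7
tool_pos: [0.6767, -0.1116, 0.0767]
tool_rot: [-179.9, -0.0, 85.8]
force: [0.5, 0.6, -0.9]
grip_width: 0.0862
grasp_force: 0.0
```

```bash
cat > cases.py <<'E'
from plan import *
def cases(cams=("top","scene"),conf=.3):
    """white/blue/green cases by fit in each camera; colour rejects decoys"""
    out=[]
    for c in cams:
        im=viewer.read_camera(c); hsv=cv2.cvtColor(im,cv2.COLOR_RGB2HSV)
        for d in masks_of(c,"case0"):
            m=d["pixels"]
            if d["conf"]<conf or m.sum()<150: continue
            h=hsv[m]; bg=((h[:,0]>60)&(h[:,0]<125)&(h[:,1]>110)).mean(); yo=((h[:,0]<35)&(h[:,1]>110)).mean()
            if yo>.25 or bg<.2: continue
            z=0.0; p=unproj(c,d["location"],.013)
            if abs(p[0]-.455)<.085 and abs(p[1]+.075)<.1: z=.014
            p,f=fit(CASE,{c:m},guess(c,m,z+.013),z); out.append((c,np.round(p[:2],4).tolist(),round(np.degrees(p[2])%180,1),round(f,3),z))
    for o in sorted(out,key=lambda o:o[1][1]): print(*o)
def padl(z=.003,yaw=85):
    for c in("top","scene"):
        for d in masks_of(c,"paddle")[:1]:
            p,f=fit(PADDLE,{c:d["pixels"]},guess(c,d["pixels"],z+.01)[:2]+[np.radians(yaw)],z); print("paddle",c,np.round(p,4),round(np.degrees(p[2]),1),round(f,3))
E
python3 - <<'E'
from cases import *
cases(); padl(); plan([])
E
```

```text
top [0.5808, -0.4127] 107.4 0.11 0.0
scene [0.5835, -0.4124] 108.5 0.129 0.0
top [0.4498, -0.3794] 52.9 0.2 0.0
scene [0.4511, -0.3792] 45.2 0.089 0.0
top [0.4242, -0.2794] 25.0 0.134 0.0
scene [0.4259, -0.2792] 22.1 0.112 0.0
paddle top [ 0.6994 -0.1665 -0.3472] -19.9 0.978
paddle scene [ 0.6793 -0.1223  1.527 ] 87.5 0.172
now [ 6.76600e-01 -1.11800e-01  7.63000e-02  8.57573e+01] tilt [-179.88    0.  ] q [-17.  29.  34.  86. -17.  70.  14.] w 0.087 F [-0.3  0.  -0.4] t 13.0
CALL
```

```bash
python3 - <<'E'
from plan import *
plan([(.4252,-.2793,.06,23.5,.65,4),(.4252,-.2793,-.022,23.5,.65,3)])
print("----"); plan([(.4252,-.2793,.05,23.5,0,2),(.4259,-.1218,.05,92.4,0,5)],(.4252,-.2793,-.022,23.5))
E
```

```text
now [ 6.76600e-01 -1.11800e-01  7.63000e-02  8.57573e+01] tilt [-179.88    0.  ] q [-17.  29.  34.  86. -17.  70.  14.] w 0.087 F [-0.3  0.  -0.4] t 13.0
CALL
[-0.464, -0.596, 0.042, -0.001, 0.0, 0.362, 0.65] x 4
CALL
[-0.705, -0.27, 0.041, 0.0, 0.0, 0.362, 0.65] x 8
[-0.705, -0.27, 0.451, 0.0, 0.0, 0.362, 0.65] x 5
----
CALL
[0.0, 0.0, -0.36, 0.0, 0.0, 0.0, 0] x 4
[0.159, -0.36, -0.36, 0.0, 0.0, -0.401, 0] x 5
[0.317, -0.721, -0.36, 0.0, 0.0, -0.802, 0] x 10
```

Call:
apply_moves(
  moves=[
    [-0.232,-0.298,0.042,0,0,0.181,0.65],
    [-0.232,-0.298,0.042,0,0,0.181,0.65],
    [-0.464,-0.596,0.042,0,0,0.362,0.65],
    [-0.464,-0.596,0.042,0,0,0.362,0.65],
    [-0.464,-0.596,0.042,0,0,0.362,0.65],
    [-0.464,-0.596,0.042,0,0,0.362,0.65],
  ],
)

```text
time_s: 13.6
tool_pos: [0.5517, -0.1955, 0.0693]
tool_rot: [180.0, -0.1, 54.7]
force: [0.7, 1.1, -0.7]
grip_width: 0.0577
grasp_force: 0.0
```

Call:
apply_moves(
  moves=[
    [-0.35,-0.135,0.041,0,0,0.181,0.65],
    [-0.35,-0.135,0.041,0,0,0.181,0.65],
    [-0.705,-0.27,0.041,0,0,0.362,0.65],
    [-0.705,-0.27,0.041,0,0,0.362,0.65],
    [-0.705,-0.27,0.041,0,0,0.362,0.65],
    [-0.705,-0.27,0.041,0,0,0.362,0.65],
    [-0.705,-0.27,0.041,0,0,0.362,0.65],
    [-0.705,-0.27,0.041,0,0,0.362,0.65],
  ],
)

```text
time_s: 14.4
tool_pos: [0.4275, -0.2783, 0.0611]
tool_rot: [180.0, 0.0, 23.8]
force: [0.4, 0.4, -0.2]
grip_width: 0.0566
grasp_force: 0.0
```

```bash
python3 - <<'E'
from cases import *
plan([(.4252,-.2793,-.022,23.5,.65,3)])
cases(("scene",)); padl()
E
```

```text
now [ 0.4275 -0.2783  0.0611 23.7517] tilt [1.7997e+02 1.0000e-02] q [-20.  10.  54. 113.  -9.  62. -28.] w 0.0566 F [ 0.4  0.4 -0.2] t 14.4
CALL
[-0.012, 0.0, 0.415, 0.0, 0.0, 0.003, 0.65] x 5
scene [0.5841, -0.412] 107.4 0.078 0.0
scene [0.452, -0.3791] 46.3 0.116 0.0
scene [0.4261, -0.2797] 22.5 0.11 0.0
paddle top [ 0.6994 -0.1665 -0.3472] -19.9 0.978
```

Call:
apply_moves(
  moves=[
    [-0.01,0,0.2,0,0,0.003,0.65],
    [-0.01,0,0.33,0,0,0.003,0.65],
    [-0.01,0,0.4,0,0,0.003,0.65],
    [-0.01,0,0.415,0,0,0.003,0.65],
    [-0.01,0,0.415,0,0,0.003,0.65],
    [-0.01,0,0.415,0,0,0.003,0],
    [-0.01,0,0.415,0,0,0.003,0],
    [-0.01,0,0.415,0,0,0.003,0],
    [-0.01,0,0.415,0,0,0.003,0],
    [-0.01,0,0.415,0,0,0.003,0],
    [-0.01,0,0.415,0,0,0.003,0],
    [-0.01,0,0.415,0,0,0.003,0],
    [-0.01,0,0.415,0,0,0.003,0],
  ],
  grip_force=25,
)

```text
time_s: 15.9
tool_pos: [0.4246, -0.2803, -0.0216]
tool_rot: [180.0, -0.0, 23.3]
force: [0.2, 0.1, 3.4]
grip_width: 0.0272
grasp_force: 22.2
```

Call:
apply_moves(
  moves=[
    [0,0,-0.2,0,0,0,0],
    [0,0,-0.36,0,0,0,0],
    [0,0,-0.36,0,0,0,0],
    [0,0,-0.36,0,0,0,0],
    [0.159,-0.36,-0.36,0,0,-0.4,0],
    [0.159,-0.36,-0.36,0,0,-0.4,0],
    [0.159,-0.36,-0.36,0,0,-0.4,0],
    [0.159,-0.36,-0.36,0,0,-0.4,0],
    [0.159,-0.36,-0.36,0,0,-0.4,0],
    [0.317,-0.72,-0.36,0,0,-0.802,0],
    [0.317,-0.72,-0.36,0,0,-0.802,0],
    [0.317,-0.72,-0.36,0,0,-0.802,0],
    [0.317,-0.72,-0.36,0,0,-0.802,0],
    [0.317,-0.72,-0.36,0,0,-0.802,0],
    [0.317,-0.72,-0.36,0,0,-0.802,0],
    [0.317,-0.72,-0.36,0,0,-0.802,0],
    [0.317,-0.72,-0.36,0,0,-0.802,0],
  ],
)

```text
time_s: 17.6
tool_pos: [0.4253, -0.1231, 0.0498]
tool_rot: [-180.0, 0.0, 92.0]
force: [0.6, -0.6, -1.2]
grip_width: 0.0266
grasp_force: 22.6
```

```bash
python3 - <<'E'
from cases import *
viewer.read_camera("scene"); padl()
plan([(.4259,-.1218,-.0065,92.4,0,4)])
print("then"); plan([(.4259,-.1218,-.0065,92.4,.55,3),(.4259,-.1218,.06,92.4,.55,2),(.451,-.379,.06,47,.65,4)],(.4259,-.1218,-.0065,92.4))
E
```

```text
paddle top [ 0.6994 -0.1665 -0.3472] -19.9 0.978
paddle scene [ 0.6799 -0.123   1.5447] 88.5 0.211
now [ 4.25400e-01 -1.23000e-01  5.00000e-02  9.21261e+01] tilt [180.  -0.] q [-33.  -2.  46. 122.   2.  60.  14.] w 0.0266 F [ 0.7  0.1 -0.3] t 17.75
CALL
[0.006, 0.003, 0.283, 0.0, 0.0, -0.003, 0] x 6
then
CALL
[0.0, 0.0, 0.0, 0.0, 0.0, 0.0, 0.55] x 3
[0.0, 0.0, -0.332, 0.0, 0.0, 0.0, 0.55] x 4
[-0.645, 0.036, -0.332, 0.0, 0.0, 0.264, 0.65] x 3
CALL
[-0.581, 0.282, 0.0, 0.0, 0.0, 0.264, 0.65] x 7
```

Call:
apply_moves(
  moves=[
    [0.006,0.003,0.12,0,0,-0.003,0],
    [0.006,0.003,0.2,0,0,-0.003,0],
    [0.006,0.003,0.25,0,0,-0.003,0],
    [0.006,0.003,0.27,0,0,-0.003,0],
    [0.006,0.003,0.28,0,0,-0.003,0],
    [0.006,0.003,0.283,0,0,-0.003,0],
    [0.006,0.003,0.283,0,0,-0.003,0],
  ],
)

```text
time_s: 18.45
tool_pos: [0.4266, -0.1216, -0.0061]
tool_rot: [179.9, -0.0, 92.5]
force: [1.0, 0.2, -0.4]
grip_width: 0.0287
grasp_force: 2.4
```

Call:
apply_moves(
  moves=[
    [0,0,0,0,0,0,0.48],
    [0,0,0,0,0,0,0.48],
    [0,0,0,0,0,0,0.48],
    [0,0,-0.15,0,0,0,0.48],
    [0,0,-0.33,0,0,0,0.48],
    [0,0,-0.33,0,0,0,0.48],
    [-0.64,0.036,-0.33,0,0,0.264,0.65],
    [-0.64,0.036,-0.33,0,0,0.264,0.65],
    [-0.64,0.036,-0.33,0,0,0.264,0.65],
    [-0.64,0.036,-0.33,0,0,0.264,0.65],
  ],
)

```text
time_s: 19.45
tool_pos: [0.4379, -0.2543, 0.0596]
tool_rot: [179.9, 0.2, 69.3]
force: [-1.1, 0.6, -0.8]
grip_width: 0.056
grasp_force: 0.0
```

Call:
apply_moves(
  moves=[
    [-0.29,0.14,0,0,0,0.132,0.65],
    [-0.58,0.28,0,0,0,0.264,0.65],
    [-0.58,0.28,0,0,0,0.264,0.65],
    [-0.58,0.28,0,0,0,0.264,0.65],
    [-0.58,0.28,0,0,0,0.264,0.65],
    [-0.58,0.28,0,0,0,0.264,0.65],
  ],
)

```text
time_s: 20.05
tool_pos: [0.4516, -0.3749, 0.0588]
tool_rot: [-179.9, -0.1, 47.3]
force: [0.4, 0.4, -0.3]
grip_width: 0.0568
grasp_force: 0.0
```

```bash
python3 - <<'E'
from cases import *
cases(); padl(); plan([(.451,-.379,-.022,47,.65,4)])
for c in("scene","top"):
    for d in masks_of(c,"tray"):
        if d["pixels"].sum()>3000: p,f=fit(TRAY,{c:cv2.morphologyEx(d["pixels"].astype(np.uint8),cv2.MORPH_CLOSE,np.ones((25,25)))},[.455,-.075,1.61],.01); print("tray",c,p,f); break
E
```

```text
top [0.5825, -0.4141] 105.8 0.097 0.0
scene [0.5837, -0.4126] 112.6 0.135 0.0
scene [0.4508, -0.3787] 43.2 0.133 0.0
top [0.4275, -0.1208] 90.0 0.162 0.014
scene [0.4281, -0.1204] 93.2 0.073 0.014
paddle scene [ 0.679  -0.1229  1.5202] 87.1 0.154
now [ 0.4517 -0.3764  0.0596 47.1775] tilt [ 1.7999e+02 -6.0000e-02] q [-10.  25.  58. 102. -23.  66.  13.] w 0.0566 F [0.1 0.  0.2] t 20.35
CALL
[-0.012, 0.006, 0.408, 0.0, -0.001, 0.002, 0.65] x 6
tray scene [ 0.45698309 -0.07544974  1.61761798] 0.057023824839727566
tray top [ 0.45509481 -0.07628071  1.61196369] 0.057161653475084284
```

Call:
apply_moves(
  moves=[
    [-0.01,0.006,0.2,0,0,0,0.65],
    [-0.01,0.006,0.33,0,0,0,0.65],
    [-0.01,0.006,0.4,0,0,0,0.65],
    [-0.01,0.006,0.408,0,0,0,0.65],
    [-0.01,0.006,0.408,0,0,0,0.65],
    [-0.01,0.006,0.408,0,0,0,0],
    [-0.01,0.006,0.408,0,0,0,0],
    [-0.01,0.006,0.408,0,0,0,0],
    [-0.01,0.006,0.408,0,0,0,0],
    [-0.01,0.006,0.408,0,0,0,0],
    [-0.01,0.006,0.408,0,0,0,0],
    [-0.01,0.006,0.408,0,0,0,0],
    [-0.01,0.006,0.408,0,0,0,0],
  ],
)

```text
time_s: 21.75
tool_pos: [0.451, -0.3796, -0.0218]
tool_rot: [180.0, -0.0, 47.1]
force: [-0.2, 1.7, 4.0]
grip_width: 0.0275
grasp_force: 23.6
```

```bash
python3 - <<'E'
from cases import *
o=env.get_obs(); p=o["tool_pos"]
plan([(p[0],p[1],.05,47,0,2),(.4885,-.1192,.05,92.4,0,5)])
E
```

```text
now [ 4.51000e-01 -3.79600e-01 -2.18000e-02  4.70924e+01] tilt [ 1.7999e+02 -3.0000e-02] q [ -5.  31.  53. 106. -29.  58.  17.] w 0.0275 F [-0.2  1.7  4. ] t 21.75
CALL
[0.0, 0.0, -0.359, 0.0, 0.0, 0.001, 0] x 4
[0.541, -0.375, -0.359, 0.0, 0.0, -0.263, 0] x 3
CALL
[0.643, -0.138, 0.0, 0.0, 0.0, -0.264, 0] x 8
```

Call:
apply_moves(
  moves=[
    [0,0,-0.2,0,0,0,0],
    [0,0,-0.46,0,0,0,0],
    [0,0,-0.46,0,0,0,0],
    [0,0,-0.46,0,0,0,0],
    [0.27,-0.188,-0.46,0,0,-0.13,0],
    [0.541,-0.375,-0.46,0,0,-0.263,0],
    [0.541,-0.375,-0.46,0,0,-0.263,0],
    [0.541,-0.375,-0.46,0,0,-0.263,0],
    [0.541,-0.375,-0.46,0,0,-0.263,0],
  ],
)

```text
time_s: 22.65
tool_pos: [0.4687, -0.2481, 0.0685]
tool_rot: [-179.9, 0.0, 69.8]
force: [-0.1, -1.2, -0.5]
grip_width: 0.0272
grasp_force: 23.8
```

Call:
apply_moves(
  moves=[
    [0.32,-0.07,0,0,0,-0.13,0],
    [0.643,-0.138,0,0,0,-0.264,0],
    [0.643,-0.138,0,0,0,-0.264,0],
    [0.643,-0.138,0,0,0,-0.264,0],
    [0.643,-0.138,0,0,0,-0.264,0],
    [0.643,-0.138,0,0,0,-0.264,0],
    [0.643,-0.138,0,0,0,-0.264,0],
  ],
)

```text
time_s: 23.35
tool_pos: [0.4876, -0.1215, 0.0696]
tool_rot: [-180.0, 0.1, 92.1]
force: [0.0, 0.1, -1.1]
grip_width: 0.0274
grasp_force: 23.8
```

```bash
python3 - <<'E'
from cases import *
viewer.read_camera("scene"); print([(np.round(d["location"]),round(d["conf"],2)) for d in boxes_of("scene","case0")])
plan([(.4885,-.1192,-.0065,92.4,0,5)])
print("then"); plan([(.4885,-.1192,.06,92.4,.5,3),(.5825,-.413,.06,107.5,.65,4)],(.4885,-.1192,-.0065,92.4))
E
```

```text
[(array([149., 341.]), 0.88), (array([253., 239.]), 0.81), (array([ 96., 276.]), 0.77), (array([200., 292.]), 0.73), (array([263., 224.]), 0.71)]
now [ 4.87800e-01 -1.20700e-01  6.98000e-02  9.22046e+01] tilt [-1.7999e+02  3.0000e-02] q [-36.   7.  50. 113.  -6.  63.  19.] w 0.0277 F [-0.1  1.4 -1.2] t 23.45
CALL
[0.008, 0.004, 0.381, 0.0, 0.0, -0.002, 0] x 7
then
CALL
[0.0, 0.0, -0.332, 0.0, 0.0, 0.0, 0.5] x 5
[-0.496, 0.136, -0.332, 0.0, 0.0, -0.059, 0.65] x 3
[-0.992, 0.272, -0.332, 0.0, 0.0, -0.117, 0.65] x 3
CALL
[-0.512, 0.047, 0.0, 0.0, 0.0, -0.059, 0.65] x 7
```

Call:
apply_moves(
  moves=[
    [0.008,0.004,0.2,0,0,0,0],
    [0.008,0.004,0.3,0,0,0,0],
    [0.008,0.004,0.35,0,0,0,0],
    [0.008,0.004,0.37,0,0,0,0],
    [0.008,0.004,0.38,0,0,0,0],
    [0.008,0.004,0.381,0,0,0,0],
    [0.008,0.004,0.381,0,0,0,0],
  ],
)

```text
time_s: 24.15
tool_pos: [0.4897, -0.1176, -0.0055]
tool_rot: [179.9, -0.0, 92.4]
force: [-0.3, 0.3, -0.6]
grip_width: 0.0276
grasp_force: 23.8
```

Call:
apply_moves(
  moves=[
    [0,0,0,0,0,0,0.48],
    [0,0,0,0,0,0,0.48],
    [0,0,0,0,0,0,0.48],
    [0,0,-0.15,0,0,0,0.48],
    [0,0,-0.33,0,0,0,0.48],
    [0,0,-0.33,0,0,0,0.48],
    [-0.496,0.136,-0.33,0,0,-0.059,0.65],
    [-0.992,0.272,-0.33,0,0,-0.117,0.65],
    [-0.992,0.272,-0.33,0,0,-0.117,0.65],
    [-0.992,0.272,-0.33,0,0,-0.117,0.65],
    [-0.992,0.272,-0.33,0,0,-0.117,0.65],
    [-0.992,0.272,-0.33,0,0,-0.117,0.65],
  ],
)

```text
time_s: 25.35
tool_pos: [0.5503, -0.3162, 0.0587]
tool_rot: [-179.9, 0.1, 102.2]
force: [0.1, 1.3, 0.6]
grip_width: 0.0562
grasp_force: 0.0
```

Call:
apply_moves(
  moves=[
    [-0.512,0.047,0,0,0,-0.059,0.65],
    [-0.512,0.047,0,0,0,-0.059,0.65],
    [-0.512,0.047,0,0,0,-0.059,0.65],
    [-0.512,0.047,0,0,0,-0.059,0.65],
    [-0.512,0.047,0,0,0,-0.059,0.65],
    [-0.512,0.047,0,0,0,-0.059,0.65],
  ],
)

```text
time_s: 25.95
tool_pos: [0.5837, -0.4084, 0.0598]
tool_rot: [179.9, -0.1, 107.7]
force: [-0.0, 0.4, -0.2]
grip_width: 0.0566
grasp_force: 0.0
```

```bash
python3 - <<'E'
from cases import *
cases(); padl(); plan([(.5825,-.413,-.022,108,.65,4)])
E
```

```text
scene [0.5833, -0.4128] 108.5 0.147 0.0
top [0.4287, -0.1213] 93.2 0.155 0.014
scene [0.4297, -0.1211] 96.9 0.117 0.014
top [0.4897, -0.1184] 95.2 0.141 0.014
scene [0.4927, -0.1165] 94.7 0.12 0.014
paddle top [ 0.6777 -0.1236  1.4871] 85.2 0.173
paddle scene [ 0.6797 -0.1225  1.5135] 86.7 0.154
now [ 5.830000e-01 -4.108000e-01  5.990000e-02  1.075503e+02] tilt [ 1.7997e+02 -1.0000e-02] q [  2.  37.  46.  83. -27.  72.  68.] w 0.0562 F [-1.1  0.6  0.5] t 26.25
CALL
[-0.01, -0.006, 0.41, 0.0, 0.0, -0.005, 0.65] x 6
```

Call:
apply_moves(
  moves=[
    [-0.01,-0.006,0.2,0,0,0,0.65],
    [-0.01,-0.006,0.33,0,0,0,0.65],
    [-0.01,-0.006,0.4,0,0,0,0.65],
    [-0.01,-0.006,0.41,0,0,0,0.65],
    [-0.01,-0.006,0.41,0,0,0,0.65],
    [-0.01,-0.006,0.41,0,0,0,0],
    [-0.01,-0.006,0.41,0,0,0,0],
    [-0.01,-0.006,0.41,0,0,0,0],
    [-0.01,-0.006,0.41,0,0,0,0],
    [-0.01,-0.006,0.41,0,0,0,0],
    [-0.01,-0.006,0.41,0,0,0,0],
    [-0.01,-0.006,0.41,0,0,0,0],
    [-0.01,-0.006,0.41,0,0,0,0],
  ],
)

```text
time_s: 27.55
tool_pos: [0.5823, -0.414, -0.0219]
tool_rot: [180.0, 0.0, 107.5]
force: [-0.7, -0.1, 4.2]
grip_width: 0.0266
grasp_force: 20.5
```

```bash
python3 - <<'E'
from cases import *
o=env.get_obs(); p=o["tool_pos"]
plan([(p[0],p[1],.07,108,0,2),(.4545,-.039,.07,92.4,0,5)])
E
```

```text
now [ 5.823000e-01 -4.140000e-01 -2.190000e-02  1.075059e+02] tilt [1.7998e+02 2.0000e-02] q [  4.  41.  43.  86. -30.  65.  70.] w 0.0266 F [-0.7 -0.1  4.2] t 27.55
CALL
[0.0, 0.0, -0.46, 0.0, 0.0, -0.006, 0] x 5
[0.66, -0.015, -0.46, 0.0, 0.0, 0.055, 0] x 3
CALL
[0.657, -0.069, 0.0, 0.0, 0.0, 0.061, 0] x 3
CALL
[0.648, -0.128, 0.0, 0.0, 0.0, 0.061, 0] x 8
```

Call:
apply_moves(
  moves=[
    [0,0,-0.2,0,0,0,0],
    [0,0,-0.46,0,0,0,0],
    [0,0,-0.46,0,0,0,0],
    [0,0,-0.46,0,0,0,0],
    [0.33,-0.01,-0.46,0,0,0.03,0],
    [0.66,-0.015,-0.46,0,0,0.055,0],
    [0.66,-0.015,-0.46,0,0,0.055,0],
    [0.66,-0.015,-0.46,0,0,0.055,0],
  ],
)

```text
time_s: 28.35
tool_pos: [0.5384, -0.2813, 0.0667]
tool_rot: [-179.9, -0.4, 103.1]
force: [0.4, 1.1, -0.6]
grip_width: 0.0262
grasp_force: 21.6
```

Call:
apply_moves(
  moves=[
    [0.33,-0.03,0,0,0,0.03,0],
    [0.657,-0.069,0,0,0,0.061,0],
    [0.657,-0.069,0,0,0,0.061,0],
    [0.657,-0.069,0,0,0,0.061,0],
  ],
)

```text
time_s: 28.75
tool_pos: [0.4956, -0.1581, 0.0678]
tool_rot: [-179.8, -0.3, 97.9]
force: [1.3, 0.5, -1.0]
grip_width: 0.0263
grasp_force: 21.6
```

Call:
apply_moves(
  moves=[
    [0.32,-0.06,0,0,0,0.03,0],
    [0.648,-0.128,0,0,0,0.061,0],
    [0.648,-0.128,0,0,0,0.061,0],
    [0.648,-0.128,0,0,0,0.061,0],
    [0.648,-0.128,0,0,0,0.061,0],
    [0.648,-0.128,0,0,0,0.061,0],
  ],
)

```text
time_s: 29.35
tool_pos: [0.4552, -0.0405, 0.0696]
tool_rot: [180.0, 0.1, 92.1]
force: [0.2, 0.3, 0.2]
grip_width: 0.0263
grasp_force: 21.6
```

```bash
python3 - <<'E'
from cases import *
viewer.read_camera("scene"); print([(np.round(d["location"]),round(d["conf"],2)) for d in boxes_of("scene","case0")])
plan([(.4545,-.039,-.0065,92.4,0,5)])
print("then"); plan([(.4545,-.039,.07,92.4,.5,3),(.460,-.28,.07,92.4,.5,4)],(.4545,-.039,-.0065,92.4))
E
```

```text
[(array([201., 295.]), 0.74), (array([261., 234.]), 0.68), (array([ 96., 273.]), 0.66), (array([297., 201.]), 0.65), (array([274., 247.]), 0.58), (array([321., 320.]), 0.41)]
now [ 4.55100e-01 -4.05000e-02  6.96000e-02  9.21099e+01] tilt [-1.8e+02  7.0e-02] q [-50.  -2.  51. 119.   2.  62.   3.] w 0.0263 F [-0.4 -0.1  0.2] t 29.45
CALL
[0.008, -0.003, 0.38, 0.0, 0.001, -0.003, 0] x 7
then
CALL
[0.0, 0.0, -0.383, 0.0, 0.0, 0.0, 0.5] x 5
[-0.603, -0.011, -0.383, 0.0, 0.0, 0.0, 0.5] x 3
CALL
[-0.603, -0.011, 0.0, 0.0, 0.0, 0.0, 0.5] x 7
```

Call:
apply_moves(
  moves=[
    [0.008,-0.003,0.2,0,0,0,0],
    [0.008,-0.003,0.3,0,0,0,0],
    [0.008,-0.003,0.35,0,0,0,0],
    [0.008,-0.003,0.37,0,0,0,0],
    [0.008,-0.003,0.38,0,0,0,0],
    [0.008,-0.003,0.38,0,0,0,0],
    [0.008,-0.003,0.38,0,0,0,0],
  ],
)

```text
time_s: 30.15
tool_pos: [0.455, -0.0369, -0.0055]
tool_rot: [179.9, -0.0, 92.3]
force: [-0.0, -0.2, -1.0]
grip_width: 0.026
grasp_force: 21.7
```

Call:
apply_moves(
  moves=[
    [0,0,0,0,0,0,0.5],
    [0,0,0,0,0,0,0.5],
    [0,0,0,0,0,0,0.5],
    [0,0,-0.15,0,0,0,0.5],
    [0,0,-0.45,0,0,0,0.5],
    [0,0,-0.45,0,0,0,0.5],
    [0,0,-0.45,0,0,0,0.5],
    [-0.6,-0.011,-0.45,0,0,0,0.5],
    [-0.6,-0.011,-0.45,0,0,0,0.5],
    [-0.6,-0.011,-0.45,0,0,0,0.5],
    [-0.6,-0.011,-0.45,0,0,0,0.5],
  ],
)

```text
time_s: 31.25
tool_pos: [0.4549, -0.1608, 0.0824]
tool_rot: [-179.9, 0.1, 91.9]
force: [-0.3, -0.1, -0.2]
grip_width: 0.0434
grasp_force: 0.0
```

Call:
apply_moves(
  moves=[
    [-0.6,-0.011,0,0,0,0,0.5],
    [-0.6,-0.011,0,0,0,0,0.5],
    [-0.6,-0.011,0,0,0,0,0.5],
    [-0.6,-0.011,0,0,0,0,0.5],
    [-0.6,-0.011,0,0,0,0,0.5],
    [-0.6,-0.011,0,0,0,0,0.5],
  ],
)

```text
time_s: 31.85
tool_pos: [0.4593, -0.2746, 0.0827]
tool_rot: [-179.9, -0.1, 92.4]
force: [0.6, -0.8, -0.3]
grip_width: 0.0437
grasp_force: 0.0
```

```bash
python3 - <<'E'
from cases import *
cases(); padl(); plan([])
for c in("scene","top"):
    im=viewer.read_camera(c); cv2.imwrite(f"pics/{c}7.png",im[:,:,::-1])
    for d in masks_of(c,"tray"):
        if d["pixels"].sum()>2500: p,f=fit(TRAY,{c:cv2.morphologyEx(d["pixels"].astype(np.uint8),cv2.MORPH_CLOSE,np.ones((25,25)))},[.455,-.075,1.61],.01); print("tray",c,p,f); break
E
```

```text
scene [0.4287, -0.1214] 100.8 0.153 0.014
top [0.4284, -0.1208] 93.1 0.213 0.014
top [0.4899, -0.1183] 94.6 0.155 0.014
scene [0.4911, -0.1179] 101.5 0.153 0.014
top [0.4538, -0.0368] 92.8 0.171 0.014
scene [0.4561, -0.0353] 101.7 0.157 0.014
paddle top [ 0.6777 -0.1235  1.4842] 85.0 0.168
paddle scene [ 0.6786 -0.1214  1.5237] 87.3 0.195
now [ 4.59700e-01 -2.76100e-01  8.37000e-02  9.23752e+01] tilt [ 1.7996e+02 -4.0000e-02] q [-28.  16.  65. 108. -16.  66.  45.] w 0.0435 F [-0.6 -0.2 -0.2] t 32.15
CALL
tray scene [ 0.45621683 -0.07518442  1.62966972] 0.06231730171286909
tray top [ 0.45469477 -0.07784565  1.61070614] 0.06671412954879052
```

View pics/scene7.png

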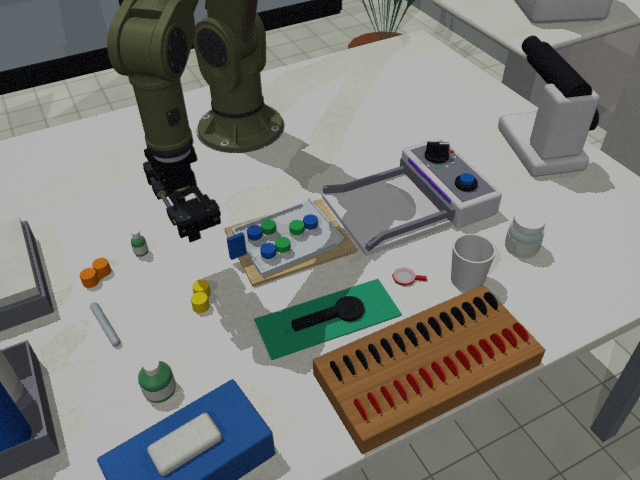

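The picture shows all three cases, caps up, in the tray at (255-310, 222-250), and the paddle flat on the mat at (330,315). Next is gripping the tab at (237,245).

```bash
python3 - <<'E'
from cases import *
plan([(.4597,-.189,.083,92.3,.5,4),(.4597,-.189,.008,92.3,.5,4)])
print("align"); plan([(.4599,-.1678,.008,88.2,0,0)],(.4597,-.189,.008,92.3))
E
```

```text
now [ 4.59400e-01 -2.76800e-01  8.37000e-02  9.23113e+01] tilt [ 1.7997e+02 -1.0000e-02] q [-28.  16.  65. 108. -16.  66.  45.] w 0.0436 F [-0.1  0.1  0.4] t 32.35
CALL
[0.438, 0.019, 0.004, 0.0, 0.0, 0.0, 0.5] x 6
[0.438, 0.019, 0.379, 0.0, 0.0, 0.0, 0.5] x 6
align
CALL
[0.106, 0.005, 0.0, 0.0, 0.0, 0.048, 0] x 1
```

Call:
apply_moves(
  moves=[
    [0.2,0.019,0,0,0,0,0.5],
    [0.438,0.019,0,0,0,0,0.5],
    [0.438,0.019,0,0,0,0,0.5],
    [0.438,0.019,0,0,0,0,0.5],
    [0.438,0.019,0,0,0,0,0.5],
    [0.438,0.019,0.2,0,0,0,0.5],
    [0.438,0.019,0.32,0,0,0,0.5],
    [0.438,0.019,0.379,0,0,0,0.5],
    [0.438,0.019,0.379,0,0,0,0.5],
    [0.438,0.019,0.379,0,0,0,0.5],
  ],
)

```text
time_s: 33.35
tool_pos: [0.4598, -0.1909, 0.0086]
tool_rot: [180.0, 0.1, 92.2]
force: [0.4, 0.4, -0.4]
grip_width: 0.0437
grasp_force: 0.0
```

Call:
apply_moves(
  moves=[
    [0,0,0,0,0,0,0],
    [0,0,0,0,0,0,0],
    [0,0,0,0,0,0,0],
    [0,0,0,0,0,0,0],
    [0,0,0,0,0,0,0],
    [0,0,0,0,0,0,0],
    [0,0,0,0,0,0,0],
    [0,0,0,0,0,0,0],
  ],
  grip_force=40,
)

```text
time_s: 34.15
tool_pos: [0.4592, -0.1892, 0.008]
tool_rot: [-180.0, -0.0, 92.3]
force: [-2.8, 1.4, 5.6]
grip_width: 0.0097
grasp_force: 40.0
```

```bash
cat > tr.py <<'E'
from cases import *
def tray(g,z=.01,cams=("scene","top")):
    for c in cams:
        viewer.read_camera(c)
        for d in masks_of(c,"tray"):
            if d["pixels"].sum()>2500:
                p,f=fit(TRAY,{c:cv2.morphologyEx(d["pixels"].astype(np.uint8),cv2.MORPH_CLOSE,np.ones((25,25)))},g,z); print("tray",c,np.round(p[:2],4),round(np.degrees(p[2]),1),round(f,3)); break
E
python3 - <<'E'
from tr import *
tray([.455,-.075,1.61]); plan([(.4599,-.1678,.008,88.2,0,0)])
E
```

```text
tray scene [ 0.4569 -0.0757] 94.9 0.206
tray top [ 0.4551 -0.0735] 92.2 0.195
now [ 4.59200e-01 -1.89100e-01  8.00000e-03  9.22977e+01] tilt [-1.7995e+02 -4.0000e-02] q [-36.  16.  62. 117. -17.  56.  37.] w 0.0095 F [-2.9  1.4  6.5] t 34.35
CALL
[0.106, 0.008, 0.0, -0.001, 0.0, 0.048, 0] x 1
```

Call:
apply_moves(
  moves=[
    [0.02,0.001,0,0,0,0.008,0],
    [0.04,0.003,0,0,0,0.016,0],
    [0.055,0.004,0,0,0,0.024,0],
    [0.07,0.005,0,0,0,0.032,0],
    [0.085,0.006,0,0,0,0.04,0],
    [0.1,0.007,0,0,0,0.048,0],
    [0.106,0.008,0,0,0,0.048,0],
    [0.106,0.008,0,0,0,0.048,0],
  ],
)

```text
time_s: 35.15
tool_pos: [0.4603, -0.1693, 0.008]
tool_rot: [180.0, 0.1, 88.1]
force: [-2.0, -4.3, 1.8]
grip_width: 0.0095
grasp_force: 40.0
```

```bash
python3 - <<'E'
from tr import *
tray([.4634,-.055,1.54]); 
u=np.array([np.cos(np.radians(88.2)),np.sin(np.radians(88.2))])
t=lambda x:np.array([.470,.1545])+u*(x-.113)
plan([(*t(-.12),.008,88.2,0,0),(*t(-.05),.011,88.2,0,0),(*t(.0),.014,88.2,0,0),(*t(.008),.014,88.2,0,2)])
E
```

```text
tray scene [ 0.4689 -0.0553] 89.4 0.203
tray top [ 0.4647 -0.0463] 88.1 0.218
now [ 4.60300e-01 -1.69200e-01  8.00000e-03  8.81291e+01] tilt [1.7998e+02 1.0000e-01] q [-40.  15.  64. 118. -17.  56.  30.] w 0.0098 F [-2.2 -5.   2.3] t 35.35
CALL
[0.454, -0.003, -0.001, 0.0, 0.001, -0.001, 0] x 3
[0.804, -0.003, -0.017, 0.0, 0.001, -0.001, 0] x 2
CALL
[0.25, 0.0, -0.015, 0.0, 0.0, 0.0, 0] x 2
[0.29, 0.0, -0.015, 0.0, 0.0, 0.0, 0] x 3
```

Call:
apply_moves(
  moves=[
    [0.03,0,0,0,0,0,0],
    [0.07,0,0,0,0,0,0],
    [0.11,0,0,0,0,0,0],
    [0.15,0,0,0,0,0,0],
    [0.19,0,0,0,0,0,0],
    [0.23,0,0,0,0,0,0],
    [0.27,0,0,0,0,0,0],
    [0.31,0,0,0,0,0,0],
    [0.35,0,0,0,0,0,0],
    [0.38,0,0,0,0,0,0],
    [0.4,0,0,0,0,0,0],
  ],
  grip_force=14,
)

```text
time_s: 36.45
tool_pos: [0.4631, -0.0876, 0.008]
tool_rot: [180.0, 0.0, 88.2]
force: [-0.1, -4.7, 2.2]
grip_width: 0.0096
grasp_force: 14.0
```

```bash
python3 - <<'E'
from tr import *
tray([.466,.03,1.54],.012)
im=viewer.read_camera("scene"); x=cv2.resize(im[120:300,210:510],None,fx=2.5,fy=2.5); cv2.imwrite("pics/s8.png",x[:,:,::-1])
u=np.array([np.cos(np.radians(88.2)),np.sin(np.radians(88.2))])
t=lambda x:np.array([.470,.1545])+u*(x-.113)
plan([(*t(-.10),.011,88.2,0,0),(*t(-.05),.014,88.2,0,0),(*t(.0),.014,88.2,0,0),(*t(.008),.014,88.2,0,2)])
E
```

```text
tray scene [0.467  0.0282] 88.4 0.208
tray top [0.4682 0.0339] 88.1 0.35
now [ 4.63100e-01 -8.70000e-02  7.80000e-03  8.81805e+01] tilt [ 1.7999e+02 -9.0000e-02] q [-52.  11.  64. 121. -12.  55.  18.] w 0.0099 F [ 0.7 -0.6 -0.3] t 36.7
CALL
[0.143, -0.003, -0.016, 0.0, -0.001, 0.0, 0] x 1
[0.393, -0.003, -0.03, 0.0, -0.001, 0.0, 0] x 2
[0.643, -0.003, -0.03, 0.0, -0.001, 0.0, 0] x 2
[0.683, -0.003, -0.03, 0.0, -0.001, 0.0, 0] x 3
```

View pics/s8.png

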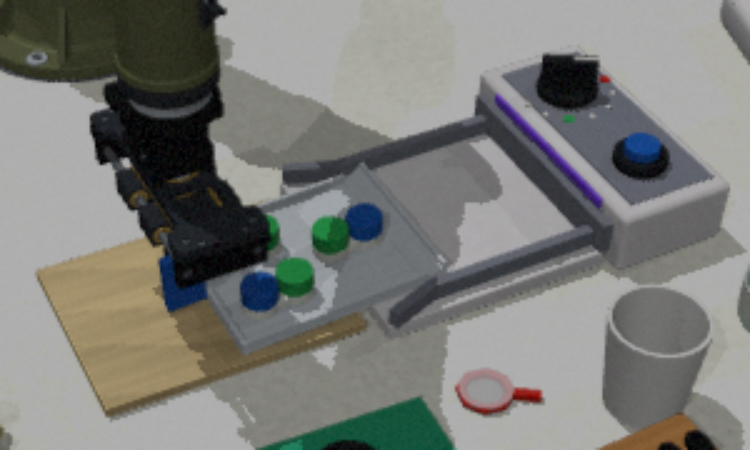

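Call:
apply_moves(
  moves=[
    [0.03,0,0,0,0,0,0],
    [0.07,0,-0.005,0,0,0,0],
    [0.11,0,-0.01,0,0,0,0],
    [0.15,0,-0.015,0,0,0,0],
    [0.19,0,-0.02,0,0,0,0],
    [0.23,0,-0.025,0,0,0,0],
    [0.27,0,-0.03,0,0,0,0],
    [0.31,0,-0.03,0,0,0,0],
    [0.35,0,-0.03,0,0,0,0],
    [0.39,0,-0.03,0,0,0,0],
    [0.39,0,-0.03,0,0,0,0],
  ],
)

```text
time_s: 37.8
tool_pos: [0.4654, -0.0079, 0.0139]
tool_rot: [-180.0, -0.1, 88.3]
force: [0.1, 1.4, -0.4]
grip_width: 0.0098
grasp_force: 14.0
```

```bash
python3 - <<'E'
from tr import *
tray([.468,.105,1.54],.016)
u=np.array([np.cos(np.radians(88.2)),np.sin(np.radians(88.2))])
t=lambda x:np.array([.470,.1545])+u*(x-.113)
plan([(*t(-.0),.014,88.2,0,0),(*t(.009),.014,88.2,0,2)])
E
```

```text
tray scene [0.4687 0.1047] 89.7 0.23
now [ 4.65300e-01 -8.30000e-03  1.38000e-02  8.82023e+01] tilt [-1.8e+02 -1.4e-01] q [-61.   8.  63. 121.  -9.  55.   5.] w 0.01 F [ 1.5  3.4 -0.5] t 38.0
CALL
[0.249, -0.002, -0.001, 0.0, -0.002, 0.0, 0] x 2
[0.294, -0.002, 0.0, 0.0, -0.002, 0.0, 0] x 3
```

Call:
apply_moves(
  moves=[
    [0.03,0,0,0,0,0,0],
    [0.07,0,0,0,0,0,0],
    [0.11,0,0,0,0,0,0],
    [0.15,0,0,0,0,0,0],
    [0.18,0,0,0,0,0,0],
    [0.21,0,0,0,0,0,0],
    [0.23,0,0,0,0,0,0],
    [0.245,0,0,0,0,0,0],
    [0.255,0,0,0,0,0,0],
    [0.26,0,0,0,0,0,0],
    [0.26,0,0,0,0,0,0],
  ],
)

```text
time_s: 39.1
tool_pos: [0.467, 0.0419, 0.0139]
tool_rot: [180.0, -0.0, 88.2]
force: [-0.0, -3.3, 0.8]
grip_width: 0.0099
grasp_force: 14.0
```

Call:
apply_moves(
  moves=[
    [0.01,0,0,0,0,0,0],
    [0.02,0,0,0,0,0,0],
  ],
)

```text
time_s: 39.3
tool_pos: [0.4671, 0.0455, 0.0139]
tool_rot: [180.0, 0.0, 88.1]
force: [-0.5, -5.5, 0.5]
grip_width: 0.0102
grasp_force: 14.0
```

Call:
apply_moves(
  moves=[
    [0.01,0,0,0,0,0,0],
    [0.02,0,0,0,0,0,0],
  ],
)

```text
time_s: 39.5
tool_pos: [0.4672, 0.0492, 0.0138]
tool_rot: [-180.0, 0.1, 88.2]
force: [-0.4, -10.1, 2.6]
grip_width: 0.0102
grasp_force: 14.0
```

Call:
apply_moves(
  moves=[
    [0.01,0,0,0,0,0,0],
    [0.01,0,0,0,0,0,0],
  ],
)

```text
time_s: 39.7
tool_pos: [0.4672, 0.0491, 0.0139]
tool_rot: [-180.0, 0.2, 88.1]
force: [-1.4, -10.8, 2.9]
grip_width: 0.01
grasp_force: 14.0
```

```bash
python3 - <<'E'
from tr import *
tray([.470,.16,1.54],.016)
im=viewer.read_camera("scene"); x=cv2.resize(im[120:270,260:510],None,fx=3,fy=3); cv2.imwrite("pics/s9.png",x[:,:,::-1])
print(env.get_obs()["force"],env.get_obs()["tool_pos"])
E
```

```text
[ -1.42832837 -10.12210845   2.87622456] [0.46720892 0.04915289 0.01387764]
```

View pics/s9.png

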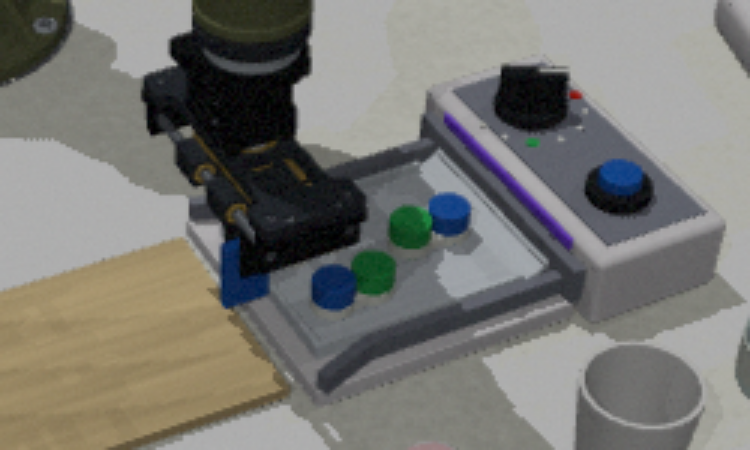

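The tray front is against the stop (550,265) and the push force has risen to about 10 N, so it is home. The timer pointer aims at the first click, one past red, with green at (532,143). I'll release and lift.

Call:
apply_moves(
  moves=[
    [0,0,0,0,0,0,0.5],
    [0,0,0,0,0,0,0.5],
    [0,0,0,0,0,0,0.5],
    [0,0,0,0,0,0,0.5],
    [0,0,0,0,0,0,0.5],
    [0,0,0,0,0,0,0.5],
    [0,0,-0.1,0,0,0,0.5],
    [0,0,-0.3,0,0,0,0.5],
    [0,0,-0.55,0,0,0,0.5],
    [0,0,-0.55,0,0,0,0.5],
    [0,0,-0.55,0,0,0,0.5],
    [-0.6,0,-0.55,0,0,0,0.5],
    [-0.6,0,-0.55,0,0,0,0.5],
    [-0.6,0,-0.55,0,0,0,0.5],
    [-0.6,0,-0.55,0,0,0,0.5],
    [-0.6,0,-0.55,0,0,0,0.5],
  ],
)

```text
time_s: 41.55
tool_pos: [0.4624, -0.0678, 0.1227]
tool_rot: [-179.9, 0.0, 88.1]
force: [-0.7, 1.6, -0.5]
grip_width: 0.0435
grasp_force: 0.0
```

```bash
python3 - <<'E'
from tr import *
tray([.470,.16,1.54],.016); cases(); padl()
K=[cyl(0,0,28,60,70),box(-25,25,-7,7,60,98)]
for c in("scene","top"):
    for d in masks_of(c,"timer_grip")[:2]:
        p,f=fit(K,{c:d["pixels"]},[.4202,.3211,np.radians(58)],0); print("knob",c,np.round(p[:2],4),np.degrees(p[2]),round(f,3),d["pixels"].sum())
    print([(np.round(unproj(c,d["location"],.068)[:2],4),round(d["conf"],2)) for d in boxes_of(c,"start_top")][:2])
im=viewer.read_camera("top"); x0,y0=105,215
x=cv2.resize(im[y0:y0+120,x0:x0+180],None,fx=4.4,fy=4.4,interpolation=cv2.INTER_CUBIC)
for P,col in(([.4202,.3211,.098],(255,0,0)),([.4202+.025*np.cos(np.radians(58)),.3211+.025*np.sin(np.radians(58)),.098],(0,255,0)),([.5351,.3175,.068],(255,255,0))):
    q=(proj("top",P)[0]-[x0,y0]+.5)*4.4; cv2.circle(x,tuple(int(v) for v in q),3,col,-1)
cv2.imwrite("pics/t10.png",x[:,:,::-1])
E
```

```text
tray scene [0.4714 0.1612] 89.8 0.089
tray top [0.472  0.1604] 87.9 0.045
top [0.5246, 0.1083] 87.3 0.18 0.0
scene [0.5058, 0.1191] 92.0 0.13 0.0
top [0.4404, 0.1201] 86.6 0.127 0.0
scene [0.4233, 0.1309] 89.2 0.08 0.0
top [0.4745, 0.2026] 87.1 0.1 0.0
scene [0.4558, 0.2146] 94.6 0.107 0.0
paddle top [ 0.6775 -0.1237  1.4819] 84.9 0.201
paddle scene [ 0.679  -0.1213  1.5319] 87.8 0.179
[]
knob top [0.4217 0.3233] 35.173947161829524 0.245 427
[]
```

View pics/t10.png

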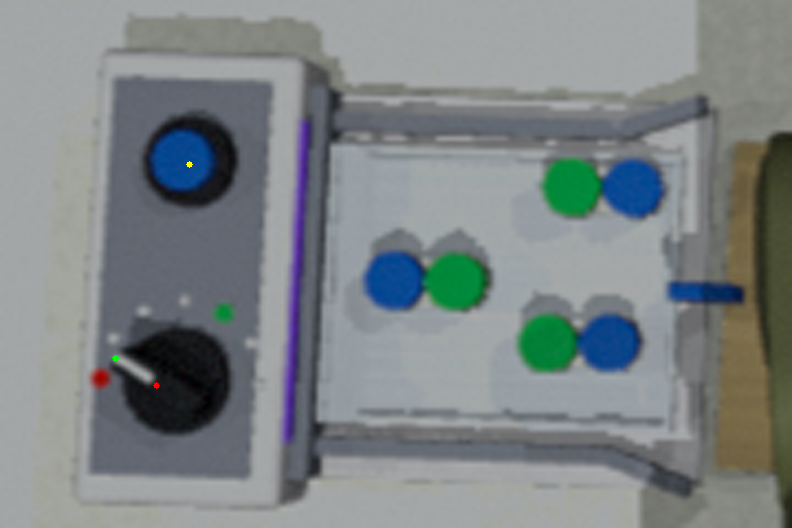

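```bash
python3 - <<'E'
from plan import *
plan([(.4202,.3211,.123,58.2,.5,4),(.4202,.3211,.048,58.2,.5,4)])
E
```

```text
now [ 4.63500e-01 -6.81000e-02  1.23900e-01  8.81648e+01] tilt [ 1.8e+02 -1.0e-02] q [-67. -10.  68. 114.  10.  70.  -5.] w 0.0436 F [-0.2 -0.2  0.3] t 42.3
CALL
[0.646, -0.093, 0.002, 0.0, 0.0, 0.116, 0.5] x 3
CALL
[0.62, -0.204, 0.001, 0.0, 0.0, 0.116, 0.5] x 3
CALL
[0.575, -0.308, 0.001, 0.0, 0.0, 0.116, 0.5] x 7
[0.575, -0.308, 0.376, 0.0, 0.0, 0.116, 0.5] x 6
```

Call:
apply_moves(
  moves=[
    [0.3,-0.045,0,0,0,0.05,0.5],
    [0.646,-0.093,0,0,0,0.116,0.5],
    [0.646,-0.093,0,0,0,0.116,0.5],
    [0.646,-0.093,0,0,0,0.116,0.5],
    [0.646,-0.093,0,0,0,0.116,0.5],
  ],
)

```text
time_s: 42.8
tool_pos: [0.449, 0.0617, 0.1238]
tool_rot: [180.0, 0.1, 78.3]
force: [0.5, -0.9, 0.8]
grip_width: 0.0434
grasp_force: 0.0
```

Call:
apply_moves(
  moves=[
    [0.31,-0.1,0,0,0,0.05,0.5],
    [0.62,-0.204,0,0,0,0.116,0.5],
    [0.62,-0.204,0,0,0,0.116,0.5],
    [0.62,-0.204,0,0,0,0.116,0.5],
    [0.62,-0.204,0,0,0,0.116,0.5],
  ],
)

```text
time_s: 43.3
tool_pos: [0.435, 0.1901, 0.1238]
tool_rot: [180.0, 0.1, 68.2]
force: [0.1, -0.6, -0.4]
grip_width: 0.0436
grasp_force: 0.0
```

```bash
python3 - <<'E'
from plan import *
plan([(.4202,.3211,.123,58.2,.5,4),(.4202,.3211,.048,58.2,.5,4)])
E
```

```text
now [ 0.435   0.1901  0.1238 68.1935] tilt [1.7996e+02 6.0000e-02] q [-73.  -3.  46. 113.   2.  69. -50.] w 0.0436 F [ 0.1 -0.6 -0.4] t 43.3
CALL
[0.581, -0.312, 0.003, 0.001, 0.001, 0.116, 0.5] x 7
[0.581, -0.312, 0.378, 0.001, 0.001, 0.116, 0.5] x 6
```

```bash
python3 - <<'E'
from plan import *
plan([(.4202,.3211,.123,150,.5,4),(.4202,.3211,.123,238.2,.5,4)])
E
```

```text
now [ 0.435   0.1901  0.1238 68.1935] tilt [1.7996e+02 6.0000e-02] q [-73.  -3.  46. 113.   2.  69. -50.] w 0.0436 F [ 0.1 -0.6 -0.4] t 43.3
CALL
[0.29, -0.156, 0.002, 0.0, 0.001, -0.476, 0.5] x 6
[0.581, -0.312, 0.003, 0.0, 0.001, -0.952, 0.5] x 10
CALL
[0.0, 0.0, 0.0, 0.0, 0.0, -0.513, 0.5] x 6
CALL
[0.0, 0.0, 0.0, 0.0, 0.0, -0.513, 0.5] x 10
```

Call:
apply_moves(
  moves=[
    [0.1,-0.05,0,0,0,-0.1,0.5],
    [0.2,-0.1,0,0,0,-0.2,0.5],
    [0.29,-0.156,0,0,0,-0.3,0.5],
    [0.4,-0.21,0,0,0,-0.4,0.5],
    [0.5,-0.26,0,0,0,-0.5,0.5],
    [0.581,-0.312,0.003,0,0,-0.6,0.5],
    [0.581,-0.312,0.003,0,0,-0.7,0.5],
    [0.581,-0.312,0.003,0,0,-0.8,0.5],
    [0.581,-0.312,0.003,0,0,-0.952,0.5],
    [0.581,-0.312,0.003,0,0,-0.952,0.5],
    [0.581,-0.312,0.003,0,0,-0.952,0.5],
    [0.581,-0.312,0.003,0,0,-0.952,0.5],
  ],
)

```text
time_s: 44.5
tool_pos: [0.4207, 0.3209, 0.1236]
tool_rot: [180.0, 0.0, 149.8]
force: [-0.2, -0.6, 0.3]
grip_width: 0.0433
grasp_force: 0.0
```

Call:
apply_moves(
  moves=[
    [0,0,0,0,0,-0.1,0.5],
    [0,0,0,0,0,-0.3,0.5],
    [0,0,0,0,0,-0.6,0.5],
    [0,0,0,0,0,-0.9,0.5],
    [0,0,0,0,0,-0.99,0.5],
    [0,0,0,0,0,-0.99,0.5],
    [0,0,0,0,0,-0.99,0.5],
    [0,0,0,0,0,-0.99,0.5],
    [0,0,0,0,0,-0.99,0.5],
    [0,0,0,0,0,-0.99,0.5],
    [0,0,0,0,0,-0.99,0.5],
    [0,0,0,0,0,-0.99,0.5],
    [0,0,0,0,0,-0.99,0.5],
  ],
)

```text
time_s: 45.8
tool_pos: [0.4198, 0.3221, 0.1233]
tool_rot: [-180.0, 0.0, -125.1]
force: [-0.0, -0.3, -0.3]
grip_width: 0.0435
grasp_force: 0.0
```

```bash
python3 - <<'E'
from plan import *
plan([(.4202,.3211,.123,238.2,.5,2),(.4202,.3211,.048,238.2,.5,4)])
E
```

```text
now [ 4.198000e-01  3.221000e-01  1.233000e-01 -1.250517e+02] tilt [-1.8e+02  1.0e-02] q [-71.   6.  33. 106.  -4.  69. 108.] w 0.0435 F [-0.  -0.3 -0.3] t 45.8
CALL
[0.003, -0.005, 0.002, 0.0, 0.0, -0.038, 0.5] x 3
[0.003, -0.005, 0.377, 0.0, 0.0, -0.038, 0.5] x 6
```

Call:
apply_moves(
  moves=[
    [0.003,-0.003,0,0,0,-0.038,0.5],
    [0.003,-0.003,0.2,0,0,-0.038,0.5],
    [0.003,-0.003,0.3,0,0,-0.038,0.5],
    [0.003,-0.003,0.36,0,0,-0.038,0.5],
    [0.003,-0.003,0.377,0,0,-0.038,0.5],
    [0.003,-0.003,0.377,0,0,-0.038,0.5],
    [0.003,-0.003,0.377,0,0,-0.038,0.5],
  ],
)

```text
time_s: 46.5
tool_pos: [0.4206, 0.3223, 0.049]
tool_rot: [-180.0, 0.1, -121.6]
force: [0.2, 0.5, 0.1]
grip_width: 0.0432
grasp_force: 0.0
```

Call:
apply_moves(
  moves=[
    [0,0,0,0,0,0,0],
    [0,0,0,0,0,0,0],
    [0,0,0,0,0,0,0],
    [0,0,0,0,0,0,0],
    [0,0,0,0,0,0,0],
    [0,0,0,0,0,0,0],
    [0,0,0,0,0,0,0],
    [0,0,0,0,0,0,0],
  ],
  grip_force=35,
)

```text
time_s: 47.3
tool_pos: [0.4205, 0.3213, 0.0481]
tool_rot: [-179.9, 0.0, -121.6]
force: [3.2, -1.0, 1.3]
grip_width: 0.0135
grasp_force: 35.0
```

Call:
apply_moves(
  moves=[
    [0,0,0,0,0,0.06,0],
    [0,0,0,0,0,0.12,0],
    [0,0,0,0,0,0.18,0],
    [0,0,0,0,0,0.24,0],
    [0,0,0,0,0,0.3,0],
    [0,0,0,0,0,0.36,0],
    [0,0,0,0,0,0.42,0],
    [0,0,0,0,0,0.48,0],
    [0,0,0,0,0,0.5,0],
    [0,0,0,0,0,0.5,0],
  ],
)

```text
time_s: 48.3
tool_pos: [0.4211, 0.322, 0.0482]
tool_rot: [180.0, 0.2, -164.5]
force: [5.3, 0.3, -1.8]
grip_width: 0.0151
grasp_force: 34.5
```

Call:
apply_moves(
  moves=[
    [0,0,0,0,0,0.06,0],
    [0,0,0,0,0,0.12,0],
    [0,0,0,0,0,0.18,0],
    [0,0,0,0,0,0.24,0],
    [0,0,0,0,0,0.3,0],
    [0,0,0,0,0,0.36,0],
    [0,0,0,0,0,0.42,0],
    [0,0,0,0,0,0.48,0],
    [0,0,0,0,0,0.54,0],
    [0,0,0,0,0,0.59,0],
    [0,0,0,0,0,0.59,0],
    [0,0,0,0,0,0.59,0],
    [0,0,0,0,0,0.59,0],
  ],
)

```text
time_s: 49.6
tool_pos: [0.4191, 0.3222, 0.048]
tool_rot: [-180.0, -0.0, 144.9]
force: [0.5, -0.3, 3.6]
grip_width: 0.0196
grasp_force: 57.7
```

```bash
python3 - <<'E'
from plan import *
plan([])
im=viewer.read_camera("scene"); x=cv2.resize(im[110:210,390:520],None,fx=5.5,fy=5.5,interpolation=cv2.INTER_CUBIC)
cv2.imwrite("pics/k11.png",x[:,:,::-1])
E
```

```text
now [4.191000e-01 3.222000e-01 4.800000e-02 1.449311e+02] tilt [-1.7999e+02 -5.0000e-02] q [-80.  12.  44. 111. -10.  61.  23.] w 0.0196 F [ 0.5 -0.3  3.6] t 49.6
CALL
```

View pics/k11.png

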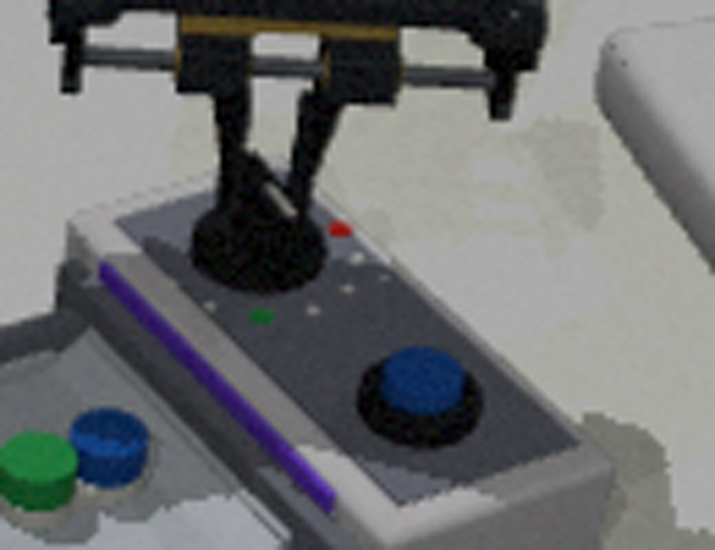

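The pointer is at the third click, near (312,310), because the bar skewed in the pads. I'll open, turn back about 33° to line up, and grip again harder.

Call:
apply_moves(
  moves=[
    [0,0,0,0,0,0,0.5],
    [0,0,0,0,0,0,0.5],
    [0,0,0,0,0,0,0.5],
    [0,0,0,0,0,0,0.5],
    [0,0,0,0,0,-0.1,0.5],
    [0,0,0,0,0,-0.2,0.5],
    [0,0,0,0,0,-0.3,0.5],
    [0,0,0,0,0,-0.387,0.5],
    [0,0,0,0,0,-0.387,0.5],
    [0,0,0,0,0,-0.387,0.5],
  ],
)

```text
time_s: 50.65
tool_pos: [0.4198, 0.3212, 0.0477]
tool_rot: [-180.0, -0.0, 177.7]
force: [0.9, 0.4, 0.5]
grip_width: 0.0432
grasp_force: 0.0
```

```bash
python3 - <<'E'
from plan import *
plan([(.4202,.322,.048,178.2,.5,0)])
im=viewer.read_camera("scene"); x=cv2.resize(im[110:210,390:520],None,fx=5.5,fy=5.5,interpolation=cv2.INTER_CUBIC)
cv2.imwrite("pics/k12.png",x[:,:,::-1])
E
```

```text
now [4.198000e-01 3.212000e-01 4.770000e-02 1.777276e+02] tilt [-1.7999e+02 -2.0000e-02] q [-76.  12.  39. 111.  -9.  60.  55.] w 0.0432 F [0.9 0.4 0.5] t 50.65
CALL
[-0.002, 0.004, -0.001, 0.0, 0.0, -0.005, 0.5] x 1
```

View pics/k12.png

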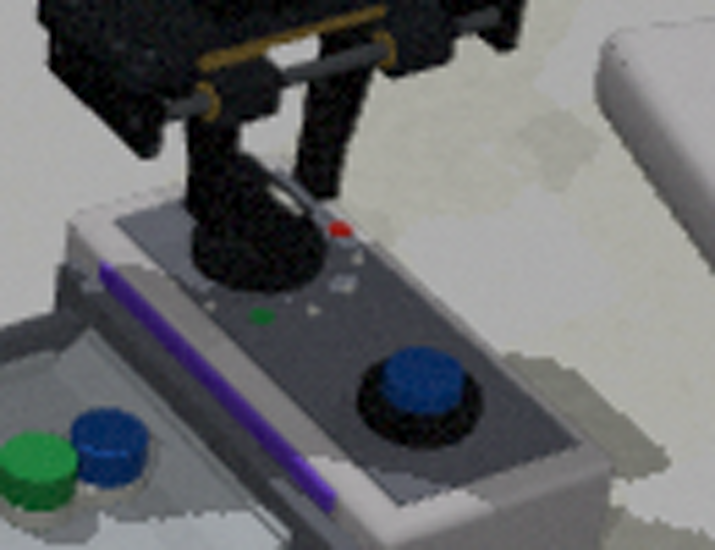

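```bash
python3 - <<'E'
from plan import *
for a in(60,75,90,120):
    y=np.radians(88.2-a); d=np.array([np.cos(y),np.sin(y),0])*.025; P=np.array([.4202,.3211,.098])
    print(a,(proj("scene",[P-d,P,P+d])-[390,110])*5.5)
E
```

```text
60 [[203.42329234 160.80583217]
 [258.09688887 179.94796874]
 [313.60443174 199.38208382]]
75 [[212.47419551 153.95161397]
 [258.09688887 179.94796874]
 [304.64518702 206.47174417]]
90 [[224.55972756 148.877163  ]
 [258.09688887 179.94796874]
 [292.43712701 211.76279226]]
120 [[254.45603147 145.23072939]
 [258.09688887 179.94796874]
 [261.83308375 215.57429453]]
```

Call:
apply_moves(
  moves=[
    [0,0.004,0.02,0,0,-0.005,0],
    [0,0.004,0.02,0,0,-0.005,0],
    [0,0.004,0.02,0,0,-0.005,0],
    [0,0.004,0.02,0,0,-0.005,0],
    [0,0.004,0.02,0,0,-0.005,0],
    [0,0.004,0.02,0,0,-0.005,0],
    [0,0.004,0.02,0,0,-0.005,0],
    [0,0.004,0.02,0,0,-0.005,0],
  ],
  grip_force=60,
)

```text
time_s: 51.5
tool_pos: [0.4198, 0.322, 0.0439]
tool_rot: [-180.0, -0.0, 178.4]
force: [-0.3, -1.7, 0.6]
grip_width: 0.0133
grasp_force: 60.0
```

Call:
apply_moves(
  moves=[
    [0,0,0,0,0,0.04,0],
    [0,0,0,0,0,0.08,0],
    [0,0,0,0,0,0.12,0],
    [0,0,0,0,0,0.16,0],
    [0,0,0,0,0,0.2,0],
    [0,0,0,0,0,0.24,0],
    [0,0,0,0,0,0.28,0],
    [0,0,0,0,0,0.32,0],
    [0,0,0,0,0,0.36,0],
    [0,0,0,0,0,0.38,0],
    [0,0,0,0,0,0.38,0],
    [0,0,0,0,0,0.38,0],
  ],
)

```text
time_s: 52.7
tool_pos: [0.4208, 0.3221, 0.0441]
tool_rot: [180.0, 0.2, 146.0]
force: [4.0, -2.2, -0.9]
grip_width: 0.0177
grasp_force: 87.3
```

Call:
apply_moves(
  moves=[
    [0,0,0,0,0,0.03,0],
    [0,0,0,0,0,0.06,0],
    [0,0,0,0,0,0.06,0],
  ],
)

```text
time_s: 53.0
tool_pos: [0.4206, 0.3223, 0.044]
tool_rot: [179.9, 0.0, 140.5]
force: [3.5, -1.4, 0.1]
grip_width: 0.0136
grasp_force: 59.2
```

Call:
apply_moves(
  moves=[
    [0,0,0,0,0,0.03,0],
    [0,0,0,0,0,0.06,0],
    [0,0,0,0,0,0.06,0],
  ],
)

```text
time_s: 53.3
tool_pos: [0.4205, 0.3224, 0.044]
tool_rot: [179.9, -0.0, 135.4]
force: [3.5, -3.2, -0.2]
grip_width: 0.0133
grasp_force: 58.6
```

```bash
python3 - <<'E'
from plan import *
plan([])
im=viewer.read_camera("scene"); x=cv2.resize(im[110:210,390:520],None,fx=5.5,fy=5.5,interpolation=cv2.INTER_CUBIC)
cv2.imwrite("pics/k13.png",x[:,:,::-1])
# white-line pixels near the knob's top
r=im[132:155,425:452].astype(int); m=(r.min(2)>120)
v,u=np.nonzero(m); print(((np.c_[u+425,v+132]-[390,110])*5.5).round().tolist())
E
```

```text
now [4.205000e-01 3.224000e-01 4.400000e-02 1.353517e+02] tilt [179.92  -0.  ] q [-81.  13.  45. 111. -11.  60.  14.] w 0.0133 F [ 3.5 -3.2 -0.2] t 53.3
CALL
[[192.0, 121.0], [198.0, 121.0], [204.0, 121.0], [209.0, 121.0], [214.0, 121.0], [258.0, 121.0], [264.0, 121.0], [270.0, 121.0], [275.0, 121.0], [280.0, 121.0], [286.0, 121.0], [330.0, 121.0], [336.0, 121.0], [192.0, 126.0], [198.0, 126.0], [204.0, 126.0], [209.0, 126.0], [214.0, 126.0], [258.0, 126.0], [264.0, 126.0], [270.0, 126.0], [275.0, 126.0], [280.0, 126.0], [286.0, 126.0], [330.0, 126.0], [336.0, 126.0], [192.0, 132.0], [198.0, 132.0], [204.0, 132.0], [209.0, 132.0], [214.0, 132.0], [258.0, 132.0], [264.0, 132.0], [270.0, 132.0], [275.0, 132.0], [280.0, 132.0], [286.0, 132.0], [330.0, 132.0], [336.0, 132.0], [192.0, 138.0], [198.0, 138.0], [204.0, 138.0], [209.0, 138.0], [214.0, 138.0], [258.0, 138.0], [264.0, 138.0], [270.0, 138.0], [275.0, 138.0], [280.0, 138.0], [324.0, 138.0], [330.0, 138.0], [336.0, 138.0], [192.0, 143.0], [198.0, 143.0], [204.0, 143.0], [209.0, 143.0], [214.0, 143.0], [258.0, 143.0], [264.0, 143.0
[... 998 characters left out ...]
0.0, 176.0], [314.0, 176.0], [319.0, 176.0], [324.0, 176.0], [330.0, 176.0], [336.0, 176.0], [192.0, 182.0], [198.0, 182.0], [204.0, 182.0], [209.0, 182.0], [214.0, 182.0], [220.0, 182.0], [308.0, 182.0], [314.0, 182.0], [319.0, 182.0], [324.0, 182.0], [330.0, 182.0], [336.0, 182.0], [192.0, 187.0], [198.0, 187.0], [204.0, 187.0], [209.0, 187.0], [308.0, 187.0], [314.0, 187.0], [319.0, 187.0], [324.0, 187.0], [330.0, 187.0], [336.0, 187.0], [308.0, 192.0], [314.0, 192.0], [319.0, 192.0], [324.0, 192.0], [330.0, 192.0], [336.0, 192.0], [319.0, 198.0], [324.0, 198.0], [330.0, 198.0], [336.0, 198.0], [324.0, 204.0], [330.0, 204.0], [336.0, 204.0], [330.0, 209.0], [336.0, 209.0], [336.0, 214.0]]
```

Call:
apply_moves(
  moves=[
    [0,0,0,0,0,-0.04,0],
    [0,0,0,0,0,-0.08,0],
    [0,0,0,0,0,-0.12,0],
    [0,0,0,0,0,-0.15,0],
    [0,0,0,0,0,-0.15,0],
    [0,0,0,0,0,-0.15,0],
  ],
)

```text
time_s: 53.95
tool_pos: [0.4202, 0.3225, 0.044]
tool_rot: [179.9, -0.0, 148.2]
force: [4.0, -1.2, -0.1]
grip_width: 0.0134
grasp_force: 59.5
```

Call:
apply_moves(
  moves=[
    [0,0,0,0,0,0,0.5],
    [0,0,0,0,0,0,0.5],
    [0,0,0,0,0,0,0.5],
    [0,0,0,0,0,0,0.5],
    [0,0,0,0,0,0,0.5],
    [0,0,-0.1,0,0,0,0.5],
    [0,0,-0.3,0,0,0,0.5],
    [0,0,-0.5,0,0,0,0.5],
    [0,0,-0.5,0,0,0,0.5],
    [0,0,-0.5,0,0,0,0.5],
  ],
)

```text
time_s: 54.95
tool_pos: [0.4201, 0.323, 0.1447]
tool_rot: [179.9, -0.0, 148.3]
force: [-0.5, 0.5, 0.0]
grip_width: 0.0435
grasp_force: 0.0
```

```bash
python3 - <<'E'
from plan import *
plan([(.537,.320,.13,90,0,4)])
im=viewer.read_camera("scene"); x=cv2.resize(im[110:210,390:520],None,fx=5.5,fy=5.5,interpolation=cv2.INTER_CUBIC)
cv2.imwrite("pics/k14.png",x[:,:,::-1])
E
```

```text
now [4.201000e-01 3.230000e-01 1.447000e-01 1.483439e+02] tilt [ 1.7987e+02 -2.0000e-02] q [-82.   5.  44. 105.  -4.  71.  22.] w 0.0435 F [-0.5  0.5  0. ] t 54.95
CALL
[-0.506, 0.294, 0.074, 0.001, -0.001, 0.679, 0] x 12
```

View pics/k14.png

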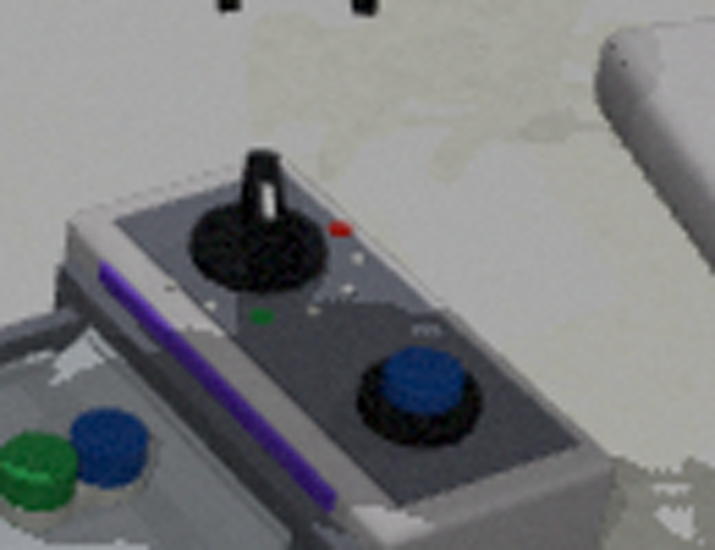

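```bash
python3 - <<'E'
from plan import *
for z in(.065,.075,.085): print(z,unproj("top",(146.4,251.4),z)[:2],unproj("scene",(467.1,176.5),z)[:2])
plan([(.536,.319,.12,148.2,0,6),(.536,.319,.065,148.2,0,4)])
E
```

```text
0.065 [0.53664146 0.32119007] [0.52026008 0.33542913]
0.075 [0.53578931 0.31783142] [0.52986014 0.32625535]
0.085 [0.53493717 0.31447277] [0.5394602  0.31708156]
now [4.19300e-01 3.22400e-01 1.43500e-01 1.48343e+02] tilt [-1.7998e+02 -3.0000e-02] q [-82.   6.  44. 105.  -4.  71.  22.] w 0.0435 F [-0.3 -0.3 -0.7] t 55.0
CALL
[-0.505, 0.292, 0.117, 0.0, 0.0, 0.002, 0] x 9
[-0.506, 0.292, 0.392, 0.0, 0.0, 0.002, 0] x 6
```

Call:
apply_moves(
  moves=[
    [-0.25,0.146,0.05,0,0,0,0],
    [-0.506,0.292,0.117,0,0,0,0],
    [-0.506,0.292,0.117,0,0,0,0],
    [-0.506,0.292,0.117,0,0,0,0],
    [-0.506,0.292,0.117,0,0,0,0],
    [-0.506,0.292,0.117,0,0,0,0],
    [-0.506,0.292,0.25,0,0,0,0],
    [-0.506,0.292,0.392,0,0,0,0],
    [-0.506,0.292,0.392,0,0,0,0],
    [-0.506,0.292,0.392,0,0,0,0],
  ],
)

```text
time_s: 56.0
tool_pos: [0.5356, 0.3196, 0.0661]
tool_rot: [180.0, -0.1, 148.4]
force: [0.3, -0.7, 0.6]
grip_width: 0.0005
grasp_force: 0.0
```

Call:
apply_moves(
  moves=[
    [0,0,0.02,0,0,0,0],
    [0,0,0.04,0,0,0,0],
    [0,0,0.06,0,0,0,0],
    [0,0,0.06,0,0,0,0],
  ],
)

```text
time_s: 56.4
tool_pos: [0.5363, 0.3189, 0.0532]
tool_rot: [-180.0, -0.0, 148.3]
force: [-0.2, -1.3, 0.0]
grip_width: 0.0007
grasp_force: 0.0
```

Call:
apply_moves(
  moves=[
    [0,0,0.01,0,0,0,0],
    [0,0,0.02,0,0,0,0],
    [0,0,0.02,0,0,0,0],
  ],
)

```text
time_s: 56.7
tool_pos: [0.5364, 0.3188, 0.0492]
tool_rot: [-180.0, -0.0, 148.3]
force: [-0.3, -0.9, 0.0]
grip_width: 0.0007
grasp_force: 0.0
```

Call:
apply_moves(
  moves=[
    [0,0,0.01,0,0,0,0],
    [0,0,0.02,0,0,0,0],
    [0,0,0.02,0,0,0,0],
  ],
)

```text
time_s: 57.0
tool_pos: [0.5364, 0.3188, 0.0451]
tool_rot: [-180.0, -0.0, 148.3]
force: [-0.0, 0.4, -0.4]
grip_width: 0.0
grasp_force: 0.0
```

Call:
apply_moves(
  moves=[
    [0,0,0.01,0,0,0,0],
    [0,0,0.02,0,0,0,0],
    [0,0,0.02,0,0,0,0],
  ],
)

```text
time_s: 57.3
tool_pos: [0.5368, 0.319, 0.0416]
tool_rot: [180.0, 0.0, 148.3]
force: [-0.3, -0.2, 2.0]
grip_width: 0.0007
grasp_force: 1.1
```

Call:
apply_moves(
  moves=[
    [0,0,0.01,0,0,0,0],
    [0,0,0.02,0,0,0,0],
    [0,0,0.02,0,0,0,0],
  ],
)

```text
time_s: 57.6
tool_pos: [0.5368, 0.3191, 0.0377]
tool_rot: [180.0, 0.0, 148.3]
force: [-1.2, -0.5, 4.5]
grip_width: 0.0002
grasp_force: 2.2
```

Call:
apply_moves(
  moves=[
    [0,0,0.01,0,0,0,0],
    [0,0,0.015,0,0,0,0],
    [0,0,0.015,0,0,0,0],
  ],
)

```text
time_s: 57.9
tool_pos: [0.5369, 0.3192, 0.0368]
tool_rot: [179.9, -0.1, 148.3]
force: [-5.0, -2.1, 15.8]
grip_width: 0.0005
grasp_force: 8.1
```

Call:
apply_moves(
  moves=[
    [0,0,0.01,0,0,0,0],
    [0,0,0.01,0,0,0,0],
  ],
)

```text
time_s: 58.1
tool_pos: [0.5369, 0.3192, 0.0365]
tool_rot: [179.9, -0.1, 148.3]
force: [-9.8, -4.4, 26.9]
grip_width: 0.0002
grasp_force: 13.4
```

Bottomed out at 27 N. I'll retreat and do a last check.

Call:
apply_moves(
  moves=[
    [0,0,-0.05,0,0,0,0],
    [0,0,-0.3,0,0,0,0],
    [0,0,-0.6,0,0,0,0],
    [0,0,-0.6,0,0,0,0],
    [0,0,-0.6,0,0,0,0],
    [0,0,-0.6,0,0,0,0],
    [0,0,-0.6,0,0,0,0],
  ],
)

```text
time_s: 58.8
tool_pos: [0.5352, 0.3185, 0.1501]
tool_rot: [-179.8, -0.1, 148.3]
force: [-0.8, -0.1, -0.9]
grip_width: 0.0004
grasp_force: 0.0
```

```bash
python3 - <<'E'
from tr import *
tray([.470,.16,1.54],.016); padl(); plan([])
im=viewer.read_camera("scene"); cv2.imwrite("pics/s15.png",im[:,:,::-1])
E
```

```text
tray scene [0.4706 0.1616] 89.4 0.101
tray top [0.4716 0.1609] 87.7 0.037
paddle top [ 0.6777 -0.1248  1.4799] 84.8 0.179
paddle scene [ 0.6796 -0.1235  1.5427] 88.4 0.193
now [  0.5364   0.3187   0.1518 148.3206] tilt [-1.7995e+02 -1.0000e-02] q [-71.  21.  47.  91. -15.  75.  37.] w 0.0005 F [0.2 0.3 0.6] t 59.1
CALL
```

View pics/s15.png

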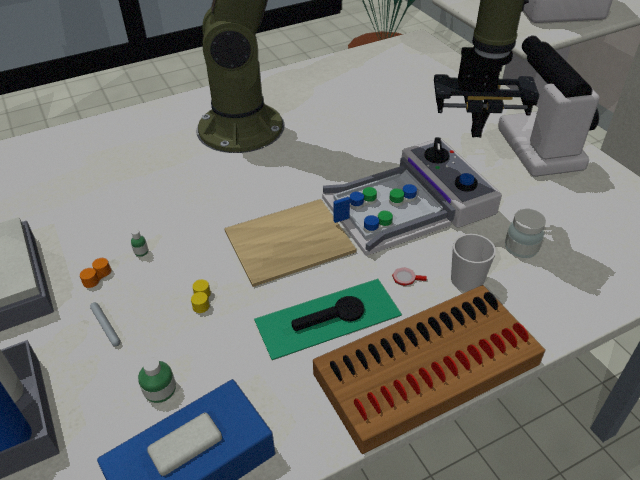

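The final picture shows the tray home with three cases (350-420, 185-225), the paddle on the mat (330,315), the timer at green, and the bystanders where they started.

```bash
python3 -c "
from cell import env
print(env.sign_off())"
```

```text
the job is handed in; nothing more can be done
None
```

I handed the job in at about 59 s of the 210 s. The paddle is on the mat, all three cases are in the tray, the tray is home, the timer is at green, and start was pressed fully down. The hand-in gave no verdict, so this rests on the final picture and force readings.

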